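Load, lock and test power modules in the bench fixture

ROBOT

A 6-joint arm with a two-finger parallel gripper is mounted at the origin on the work surface. World frame = base frame: x ahead of the robot, y to its left, z up, the work surface at z = 0. Lengths are in m, angles in rad, forces in N, time in s.
With the tool pointing down it reaches from about 0.3 to 0.775 m from the base axis. Payload 14.6 kg.
Tool frame: the origin (TCP) lies at the centre of the arm's flange, where the gripper is bolted on; the fingertips stand 173 mm ahead of it and the grasp point (between the pads) lies ahead of it (r.tcp_to_grasp is the z of the grasp point in the tool frame, in m); z points along the fingers, y is the direction in which the jaws open and shut (so a half turn about z gives the same grasp; the last joint's range is limited). The gripper opens to 85 mm and grips with 20 to 120 N. Pads are 22 mm wide; open, the fingers measure 114 mm over their backs; the gripper's body (76 mm by 85 mm) begins 54 mm behind the grasp point. The pads swing forward as they close: fully open they stand 13 mm farther back than shut.
Start: joints at [-1.257, 0.3, 1.521, -0, 1.321, -0.067], TCP at [0.204, -0.511, 0.405] pointing down, gripper open.
Joint ranges: [-3.03, 3.03], [-0.79, 2.21], [0.23, 2.52], [-1.04, 4.18], [0, 3.07], [-2.55, 2.55]. Speed limits (rad/s): [2.22, 2.22, 2.57, 3.14, 3.14, 3.14].

INTERFACE

Orientations are given as a unit quaternion [w, x, y, z].
In Python, from rig import telemetry, camera, camera_info, ticket, r gives the robot as it stands.
- The arm moves only by the tool drive_tool, never from a script. Its argument "steps" is text: rows parted by semicolons, each of 4 numbers parted by spaces: the shift along the world's x, y, z in m, then the turn about the world's z in degrees. A call has 1 to 8 rows; each row is the pose to reach, as a shift and turn from the pose measured when the call began; what a row does not reach only later rows make up. A row lasts 1/10 s, in which the tool goes at most 50 mm and 8.59 degrees, less where a joint would pass 70% of its speed; a pose out of reach is approached as far as the arm can. A call with a gripper value outside its range is refused whole. "hand" is the finger opening in m, from 0 to 0.0854, set as the call begins (left out, the last holds). The fingers move at their own pace and stop on an object; the grip force is fixed at half the most. Time passes only in rows, so rows that repeat a pose let the fingers close. It gives the time, the measured TCP pose, the force and the opening at its end, in the units of the state.
- telemetry.get_obs(): the state, without advancing time (a new reading comes with each control period).
- camera(name): name is "scene" or "side" or "wrist"; returns the picture (420x560x3 uint8, red, green, blue); there is no depth.
- camera_info(name): a dict with "camera_matrix" (3x3 intrinsics, pixels), "R" (3x3) and "t" (3): a world point X has camera coordinates R X + t. Camera axes: x right, y down, z forward; pixel columns grow to the right and rows downward; lengths in m; the calibration is good to about 2 mm. A picture is of the moment at which its call begins: read the wrist's pose just before it. camera_info takes no time and is no camera call; for the wrist camera it gives the pose at the moment of the call.
- ticket.job_done(): hands the job in, once; it reports no verdict.
The state is a dict: "t": time; "qpos": joint angles; "qd": joint speeds; "effort": joint torques, N m; "position": TCP position; "tool_rot": TCP orientation; "contact_force": force on the tool from outside, world axes, zero at the start; "wrist_torque": the same for the moment, N m; "grip_width": opening from 0.0 (shut) to 1.0 (fully open).
Only numpy, scipy, OpenCV 4.12 (cv2) and the standard library are available. Lean on these libraries where they do the work, as an engineer would, in place of code of your own. Each camera call takes 0.05 s, during which the arm holds its last target. There are 200 camera calls.

TASK

Put every blue power module on the bench into a bay of the test fixture, one to a bay, then turn the yellow turnbutton of each loaded bay squarely across its module and use the mallet to knock that bay's red lock pin fully home (never push a pin by hand, and leave the pin of an empty bay up). Then hold the green test button fully down for at least three seconds and let it go; finish with the mallet back on its rest and leave the other things on the bench where they are.

Things in the scene. Friction and masses are not known exactly. Their poses are not given: they have to be found in the camera images.
- fixture: Fixed aluminium plate 225 (x, from -95 to +130) x 310 (y) x 12 mm, origin on its underside, x pointing roughly away from the robot. Three bays at x = +45, y = -95, 0, +95 mm (bays 1, 2, 3). At the same y: on the robot's side, x = -55 mm, a lock pin in a grey block 36 x 40 mm, 36 mm high; behind, x = +112 mm, the vertical hinge axis of a yellow turnbutton on a post.
- stand: Fixed mallet rest: grey plate 230 (x) x 75 x 10 mm, origin at the centre of its underside. Round black pad for the mallet's head at x = +70 mm; at x = -78 mm a fork for the handle, 22 mm thick, floor at z = 33 mm, 27 mm wide there, flaring to 39 mm at its top, z = 58 mm. The mallet at rest is parallel to it, its origin at x = 70, y = 0, z = 46 mm in this frame.
- mallet: Mallet, 0.3 kg, lying on its rest at the start. Origin at the centre of its head, a cylinder 45 mm across and 72 mm long standing along z (orange striking faces at z = -36 and +36 mm). Wooden handle 22 (y) x 26 (z) mm, along -x from the head to x = -170 mm, centred on z = 0. A good place to grip it from above, across y, is 65 mm from the origin (x = -65 mm).
- test_button (a joint): travel of the green push button, m: 0 up, 0.006 fully down (about 5 N); springs back when released.
- test_button_top (a point): centre of the top of the green button (32 mm across), which stands on a grey and yellow box 75 x 65 mm, 45 mm tall; pressed straight down.
- module1: Blue power module with a yellow band and a green display on top, block 80 (x) x 50 (y) x 60 (z) mm, about 0.18 kg, origin at the centre of its underside. Two or three modules are present; an absent one reads None.
- module2: Blue power module with a yellow band and a green display on top, block 80 (x) x 50 (y) x 60 (z) mm, about 0.18 kg, origin at the centre of its underside. Two or three modules are present; an absent one reads None.
- module3: Blue power module with a yellow band and a green display on top, block 80 (x) x 50 (y) x 60 (z) mm, about 0.18 kg, origin at the centre of its underside. Two or three modules are present; an absent one reads None.
- bay1 (a point): centre of the floor of bay 1 (12 mm above the bench): a pocket 88 (x) x 58 (y) mm inside, walls 4 mm thick and 16 mm tall. A seated module stands upright with its underside at this point, either way round, 80 mm side along the bay's x; any module fits any bay.
- pin1 (a joint): travel of the sprung lock pin of this bay, m: 0 up, 0.020 fully home. It moves straight down against a spring and a friction sleeve (6 to 8 N, slow), and stays where it is driven; it cannot be pulled up again.
- pin1_top (a point): centre of the red top (25 mm across) of lock pin 1, which belongs to bay 1, 100 mm away; 70 mm above the bench when up, 50 mm when home.
- bay2 (a point): centre of the floor of bay 2 (12 mm above the bench): a pocket 88 (x) x 58 (y) mm inside, walls 4 mm thick and 16 mm tall. A seated module stands upright with its underside at this point, either way round, 80 mm side along the bay's x; any module fits any bay.
- pin2 (a joint): travel of the sprung lock pin of this bay, m: 0 up, 0.020 fully home. It moves straight down against a spring and a friction sleeve (6 to 8 N, slow), and stays where it is driven; it cannot be pulled up again.
- pin2_top (a point): centre of the red top (25 mm across) of lock pin 2, which belongs to bay 2, 100 mm away; 70 mm above the bench when up, 50 mm when home.
- bay3 (a point): centre of the floor of bay 3 (12 mm above the bench): a pocket 88 (x) x 58 (y) mm inside, walls 4 mm thick and 16 mm tall. A seated module stands upright with its underside at this point, either way round, 80 mm side along the bay's x; any module fits any bay.
- pin3 (a joint): travel of the sprung lock pin of this bay, m: 0 up, 0.020 fully home. It moves straight down against a spring and a friction sleeve (6 to 8 N, slow), and stays where it is driven; it cannot be pulled up again.
- pin3_top (a point): centre of the red top (25 mm across) of lock pin 3, which belongs to bay 3, 100 mm away; 70 mm above the bench when up, 50 mm when home.
- turn1 (a joint): angle of bay 1's yellow turnbutton, rad: 0 off, arm along the fixture's -y; 1.57 (stop 1.60) secured, arm along -x over the module; grows clockwise seen from above; stays where left (about 1.2 N at the tab). Arm 16 mm wide, 62 mm long, top 81 mm above the bench; on it, 50 mm from the hinge axis, an upright tab 10 mm wide, 16 mm along the arm, 30 mm tall, top 111 mm above the bench.
- turn2 (a joint): angle of bay 2's yellow turnbutton, rad: 0 off, arm along the fixture's -y; 1.57 (stop 1.60) secured, arm along -x over the module; grows clockwise seen from above; stays where left (about 1.2 N at the tab). Arm 16 mm wide, 62 mm long, top 81 mm above the bench; on it, 50 mm from the hinge axis, an upright tab 10 mm wide, 16 mm along the arm, 30 mm tall, top 111 mm above the bench.
- turn3 (a joint): angle of bay 3's yellow turnbutton, rad: 0 off, arm along the fixture's -y; 1.57 (stop 1.60) secured, arm along -x over the module; grows clockwise seen from above; stays where left (about 1.2 N at the tab). Arm 16 mm wide, 62 mm long, top 81 mm above the bench; on it, 50 mm from the hinge axis, an upright tab 10 mm wide, 16 mm along the arm, 30 mm tall, top 111 mm above the bench.
- screwdriver: Bystander, to be left alone: red screwdriver, origin at its underside.
- tape: Bystander, to be left alone: blue roll of tape, 64 mm across, 18 mm tall, origin at its underside.
- cup: Bystander, to be left alone: white cup, 72 mm across, 70 mm tall, origin at its underside.
- parts_tray: Bystander, to be left alone: orange parts tray, 100 x 140 x 30 mm, origin at its underside.
Mind the look-alikes: they are no part of the job. Leave any orange or pink look-alike of the module2 alone.

How it is judged:
On the way, in this order (a step that is already met when the one before it is completed fails the run):
1. every module stands in a bay of its own, all lock pins still up (((x of module1 in the frame of bay1 between -0.007 and 0.007 m and y of module1 in the frame of bay1 between -0.007 and 0.007 m and z of module1 in the frame of bay1 between -0.005 and 0.005 m and angle between module1's own z axis and vertical below 0.1 rad) or (x of module1 in the frame of bay2 between -0.007 and 0.007 m and y of module1 in the frame of bay2 between -0.007 and 0.007 m and z of module1 in the frame of bay2 between -0.005 and 0.005 m and angle between module1's own z axis and vertical below 0.1 rad) or (x of module1 in the frame of bay3 between -0.007 and 0.007 m and y of module1 in the frame of bay3 between -0.007 and 0.007 m and z of module1 in the frame of bay3 between -0.005 and 0.005 m and angle between module1's own z axis and vertical below 0.1 rad)) and ((x of module2 in the frame of bay1 between -0.007 and 0.007 m and y of module2 in the frame of bay1 between -0.007 and 0.007 m and z of module2 in the frame of bay1 between -0.005 and 0.005 m and angle between module2's own z axis and vertical below 0.1 rad) or (x of module2 in the frame of bay2 between -0.007 and 0.007 m and y of module2 in the frame of bay2 between -0.007 and 0.007 m and z of module2 in the frame of bay2 between -0.005 and 0.005 m and angle between module2's own z axis and vertical below 0.1 rad) or (x of module2 in the frame of bay3 between -0.007 and 0.007 m and y of module2 in the frame of bay3 between -0.007 and 0.007 m and z of module2 in the frame of bay3 between -0.005 and 0.005 m and angle between module2's own z axis and vertical below 0.1 rad)) and ((x of module3 in the frame of bay1 between -0.007 and 0.007 m and y of module3 in the frame of bay1 between -0.007 and 0.007 m and z of module3 in the frame of bay1 between -0.005 and 0.005 m and angle between module3's own z axis and vertical below 0.1 rad) or (x of module3 in the frame of bay2 between -0.007 and 0.007 m and y of module3 in the frame of bay2 between -0.007 and 0.007 m and z of module3 in the frame of bay2 between -0.005 and 0.005 m and angle between module3's own z axis and vertical below 0.1 rad) or (x of module3 in the frame of bay3 between -0.007 and 0.007 m and y of module3 in the frame of bay3 between -0.007 and 0.007 m and z of module3 in the frame of bay3 between -0.005 and 0.005 m and angle between module3's own z axis and vertical below 0.1 rad)) and value of joint each of pin1, pin2, pin3 below 0.004 m), for 0.2 s.
2. every loaded bay has its turnbutton across the module and its lock pin driven home, pins of empty bays up ((((x of module1 in the frame of bay1 between -0.007 and 0.007 m and y of module1 in the frame of bay1 between -0.007 and 0.007 m and z of module1 in the frame of bay1 between -0.005 and 0.005 m and angle between module1's own z axis and vertical below 0.1 rad) and value of joint pin1 above 0.017 m and value of joint turn1 above 1.4 rad) or ((x of module1 in the frame of bay2 between -0.007 and 0.007 m and y of module1 in the frame of bay2 between -0.007 and 0.007 m and z of module1 in the frame of bay2 between -0.005 and 0.005 m and angle between module1's own z axis and vertical below 0.1 rad) and value of joint pin2 above 0.017 m and value of joint turn2 above 1.4 rad) or ((x of module1 in the frame of bay3 between -0.007 and 0.007 m and y of module1 in the frame of bay3 between -0.007 and 0.007 m and z of module1 in the frame of bay3 between -0.005 and 0.005 m and angle between module1's own z axis and vertical below 0.1 rad) and value of joint pin3 above 0.017 m and value of joint turn3 above 1.4 rad)) and (((x of module2 in the frame of bay1 between -0.007 and 0.007 m and y of module2 in the frame of bay1 between -0.007 and 0.007 m and z of module2 in the frame of bay1 between -0.005 and 0.005 m and angle between module2's own z axis and vertical below 0.1 rad) and value of joint pin1 above 0.017 m and value of joint turn1 above 1.4 rad) or ((x of module2 in the frame of bay2 between -0.007 and 0.007 m and y of module2 in the frame of bay2 between -0.007 and 0.007 m and z of module2 in the frame of bay2 between -0.005 and 0.005 m and angle between module2's own z axis and vertical below 0.1 rad) and value of joint pin2 above 0.017 m and value of joint turn2 above 1.4 rad) or ((x of module2 in the frame of bay3 between -0.007 and 0.007 m and y of module2 in the frame of bay3 between -0.007 and 0.007 m and z of module2 in the frame of bay3 between -0.005 and 0.005 m and angle between module2's own z axis and vertical below 0.1 rad) and value of joint pin3 above 0.017 m and value of joint turn3 above 1.4 rad)) and (((x of module3 in the frame of bay1 between -0.007 and 0.007 m and y of module3 in the frame of bay1 between -0.007 and 0.007 m and z of module3 in the frame of bay1 between -0.005 and 0.005 m and angle between module3's own z axis and vertical below 0.1 rad) and value of joint pin1 above 0.017 m and value of joint turn1 above 1.4 rad) or ((x of module3 in the frame of bay2 between -0.007 and 0.007 m and y of module3 in the frame of bay2 between -0.007 and 0.007 m and z of module3 in the frame of bay2 between -0.005 and 0.005 m and angle between module3's own z axis and vertical below 0.1 rad) and value of joint pin2 above 0.017 m and value of joint turn2 above 1.4 rad) or ((x of module3 in the frame of bay3 between -0.007 and 0.007 m and y of module3 in the frame of bay3 between -0.007 and 0.007 m and z of module3 in the frame of bay3 between -0.005 and 0.005 m and angle between module3's own z axis and vertical below 0.1 rad) and value of joint pin3 above 0.017 m and value of joint turn3 above 1.4 rad)) and (value of joint pin1 below 0.004 m or (x of module1 in the frame of bay1 between -0.007 and 0.007 m and y of module1 in the frame of bay1 between -0.007 and 0.007 m and z of module1 in the frame of bay1 between -0.005 and 0.005 m and angle between module1's own z axis and vertical below 0.1 rad) or (x of module2 in the frame of bay1 between -0.007 and 0.007 m and y of module2 in the frame of bay1 between -0.007 and 0.007 m and z of module2 in the frame of bay1 between -0.005 and 0.005 m and angle between module2's own z axis and vertical below 0.1 rad) or (x of module3 in the frame of bay1 between -0.007 and 0.007 m and y of module3 in the frame of bay1 between -0.007 and 0.007 m and z of module3 in the frame of bay1 between -0.005 and 0.005 m and angle between module3's own z axis and vertical below 0.1 rad)) and (value of joint pin2 below 0.004 m or (x of module1 in the frame of bay2 between -0.007 and 0.007 m and y of module1 in the frame of bay2 between -0.007 and 0.007 m and z of module1 in the frame of bay2 between -0.005 and 0.005 m and angle between module1's own z axis and vertical below 0.1 rad) or (x of module2 in the frame of bay2 between -0.007 and 0.007 m and y of module2 in the frame of bay2 between -0.007 and 0.007 m and z of module2 in the frame of bay2 between -0.005 and 0.005 m and angle between module2's own z axis and vertical below 0.1 rad) or (x of module3 in the frame of bay2 between -0.007 and 0.007 m and y of module3 in the frame of bay2 between -0.007 and 0.007 m and z of module3 in the frame of bay2 between -0.005 and 0.005 m and angle between module3's own z axis and vertical below 0.1 rad)) and (value of joint pin3 below 0.004 m or (x of module1 in the frame of bay3 between -0.007 and 0.007 m and y of module1 in the frame of bay3 between -0.007 and 0.007 m and z of module1 in the frame of bay3 between -0.005 and 0.005 m and angle between module1's own z axis and vertical below 0.1 rad) or (x of module2 in the frame of bay3 between -0.007 and 0.007 m and y of module2 in the frame of bay3 between -0.007 and 0.007 m and z of module2 in the frame of bay3 between -0.005 and 0.005 m and angle between module2's own z axis and vertical below 0.1 rad) or (x of module3 in the frame of bay3 between -0.007 and 0.007 m and y of module3 in the frame of bay3 between -0.007 and 0.007 m and z of module3 in the frame of bay3 between -0.005 and 0.005 m and angle between module3's own z axis and vertical below 0.1 rad))), for 0.2 s.
3. the test button is held down for three seconds (value of joint test_button above 0.0045 m), for 3 s.
4. the test button is released (value of joint test_button below 0.001 m), for 0.2 s.
At the end, for the whole second after the job is handed in: Each module stands in a bay (7 mm in plan, 5 mm in height), that bay's pin at least 17 mm down, its turnbutton over 1.4 rad; pins of empty bays under 4 mm; button up; mallet on its rest (15 mm in plan, 6 mm in height, level to 0.1 rad); all at rest (all of step 2 and value of joint test_button below 0.001 m and x of mallet in the frame of stand between 0.055 and 0.085 m and y of mallet in the frame of stand between -0.015 and 0.015 m and z of mallet in the frame of stand between 0.04 and 0.052 m and angle between mallet's own z axis and vertical below 0.1 rad and linear speed of each of mallet, module1, module2, module3 below 0.02 m/s); the robot touches nothing.
It fails at once if a lock pin is pushed by the gripper or arm instead of the mallet (contact force between any of the fingers, the arm and pin1 above 2 N or contact force between any of the fingers, the arm and pin2 above 2 N or contact force between any of the fingers, the arm and pin3 above 2 N).
It fails at once if a lock pin is pushed with a module (contact force between any of module1, module2, module3 and pin1 above 5 N or contact force between any of module1, module2, module3 and pin2 above 5 N or contact force between any of module1, module2, module3 and pin3 above 5 N).
It fails at once if another thing on the bench is moved more than 50 mm (distance of any of screwdriver, tape, cup, parts_tray from where it was at the start of the episode above 0.05 m).
Of module1, module2, module3 only 2 to 3 are there at a start; the rules pass over those that are not, and their reading is None.
At some moment in a run one of module1, module2, module3 may be knocked a few centimetres aside while the robot is not near it.
It also fails if it takes over 210 s, if anything falls off the work surface, if the arm or the gripper's body presses on something with over 40 N, if the wrist force passes 120 N, or if a joint passes its speed limit or range.

## Working session

There is one attempt and no reset: what is moved stays moved. The work goes in short steps, Python scripts to look and compute and a tool call to move; the robot and the scene stay as the last step left them, time stands still between calls to the robot, and variables do not carry over. Pictures are saved under pics/ and viewed, about 12 in all and at most 16, crops included, and the job is handed in when it is done.

Besides the shell and the picture viewer there is one more tool, called by a JSON object that holds its "api" and its "payload". drive_tool: Moves the arm, as the interface text tells. Its arguments: {"type":"object","properties":{"steps":{"type":"string"},"hand":{"type":"number"}},"required":["steps"]}

```bash
ls; mkdir -p pics
cat > h.py <<'E'
import numpy as np, cv2
from rig import telemetry, camera, camera_info, ticket, r
def snap(cam,name,crop=None,scale=1):
    im=cv2.cvtColor(camera(cam),cv2.COLOR_RGB2BGR)
    cv2.imwrite(f'pics/{name}_raw.png',im)
    if crop: x0,y0,x1,y1=crop; im=im[y0:y1,x0:x1]
    if scale!=1: im=cv2.resize(im,None,fx=scale,fy=scale,interpolation=cv2.INTER_CUBIC)
    cv2.imwrite(f'pics/{name}.png',im)
def pix(ci,X):
    c=ci['R']@np.array(X,float)+ci['t']; u=ci['camera_matrix']@c; return u[:2]/u[2]
def ray(ci,u,v,z):
    R=np.array(ci['R']);t=np.array(ci['t']);o=-R.T@t
    d=R.T@np.linalg.inv(ci['camera_matrix'])@np.array([u,v,1.]); return o+d*(z-o[2])/d[2]
E
python3 - <<'E'
from h import *
print(telemetry.get_obs(), r.tcp_to_grasp)
for c in ['scene','side','wrist']:
    ci=camera_info(c);print(c,ci['camera_matrix'].tolist() if hasattr(ci['camera_matrix'],'tolist') else ci['camera_matrix'],(-np.array(ci['R']).T@ci['t']).round(3),np.array(ci['R']).round(3).tolist())
a=camera('scene');b=camera('side');
for n,i in(('scene0',a),('side0',b)): 
    i=cv2.cvtColor(i,cv2.COLOR_RGB2BGR);cv2.imwrite(f'pics/{n}_raw.png',i);cv2.imwrite(f'pics/{n}.png',cv2.resize(i,(800,600),interpolation=cv2.INTER_CUBIC))
E
```

```text
pics
{'t': 0.0, 'qpos': array([-1.25660682e+00,  3.00460164e-01,  1.52156327e+00,  9.08118820e-06,
        1.32070092e+00, -6.65685576e-02]), 'qd': array([-0.00048389, -0.00091976, -0.00029719, -0.0004635 ,  0.00020175,
        0.0018824 ]), 'effort': array([ 1.13489266e-03, -5.43498480e+01, -3.61788511e+01,  3.16611420e-05,
        4.02133592e-03, -1.41029102e-05]), 'position': array([ 0.20439779, -0.51057589,  0.40413474]), 'tool_rot': array([-5.62063383e-04,  9.81932637e-01,  1.89229957e-01, -6.55144825e-05]), 'contact_force': array([-1.14935492,  0.70150719, -0.26060657]), 'wrist_torque': array([ 0.00244221, -0.06835188, -0.01182142]), 'grip_width': 0.9998930354455604} 0.1547
scene [[397.0303672043289, 0.0, 283.4463459567402], [0.0, 397.0303672043289, 206.90318676378186], [0.0, 0.0, 1.0]] [ 1.118 -0.711  0.719] [[0.698, 0.716, 0.003], [0.41, -0.397, -0.821], [-0.586, 0.575, -0.571]]
side [[492.1380276122856, 0.0, 281.97209351154555], [0.0, 492.1380276122856, 219.85898658744307], [0.0, 0.0, 1.0]] [-0.141  0.652  0.92 ] [[-0.764, -0.645, 0.001], [-0.425, 0.502, -0.753], [0.485, -0.576, -0.658]]
wrist [[291.5626014013592, 0.0, 277.12256336259134], [0.0, 291.5626014013592, 204.6260094919973], [0.0, 0.0, 1.0]] [ 0.282 -0.479  0.374] [[0.371, -0.929, -0.002], [-0.879, -0.352, 0.323], [-0.301, -0.118, -0.946]]
```

View pics/scene0.png

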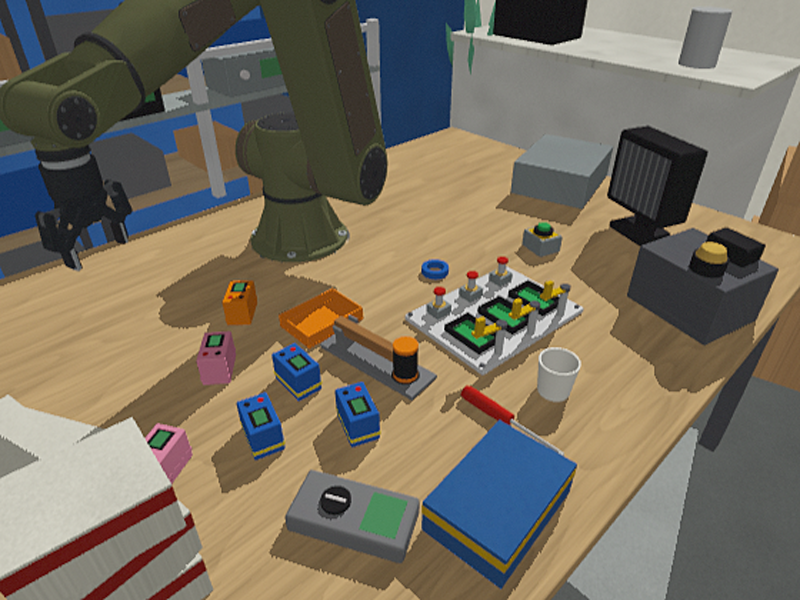

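View pics/side0.png

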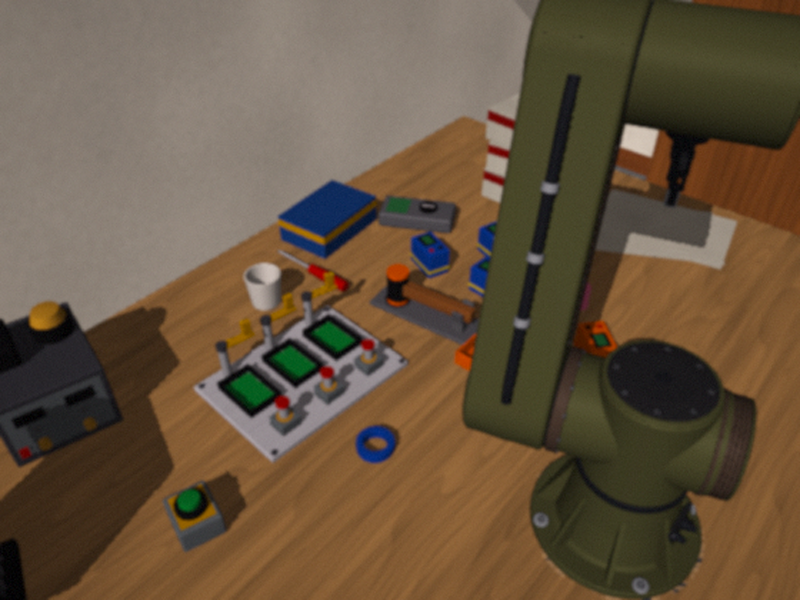

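Run:
```python
from h import *
ci=camera_info('scene');k=.7
def P(n,u,v,z): print(n,ray(ci,u*k,v*k,z).round(3))
for n,u,v,z in [('p1',439,292,.07),('p2',472,277,.07),('p3',502,262,.07),('c',482,370,.012),('c',406,318,.012),('c',582,312,.012),('btn',544,229,.05),
 ('mA',297,362,.06),('mB',260,415,.06),('mC',357,403,.06),('mal',404,343,.082),('handle end',340,325,.06),('orange',239,290,.06),('pink',215,345,.06),('pink2',165,440,.06),('cup',558,355,.07),('tape',435,266,.018)]: P(n,u,v,z)
im=cv2.imread('pics/scene0_raw.png');crop=im[160:330,160:410];cv2.imwrite('pics/s0c.png',cv2.resize(crop,None,fx=3.2,fy=3.2,interpolation=cv2.INTER_CUBIC))
```

```text
p1 [0.49  0.001 0.07 ]
p2 [0.501 0.092 0.07 ]
p3 [0.507 0.186 0.07 ]
c [ 0.662 -0.065  0.012]
c [ 0.451 -0.054  0.012]
c [0.694 0.226 0.012]
btn [0.464 0.415 0.05 ]
mA [ 0.455 -0.324  0.06 ]
mB [ 0.518 -0.438  0.06 ]
mC [ 0.603 -0.313  0.06 ]
mal [ 0.567 -0.173  0.082]
handle end [ 0.425 -0.204  0.06 ]
orange [ 0.189 -0.279  0.06 ]
pink [ 0.314 -0.403  0.06 ]
pink2 [ 0.462 -0.567  0.06 ]
cup [0.767 0.008 0.07 ]
tape [0.36  0.13  0.018]
```

View pics/s0c.png

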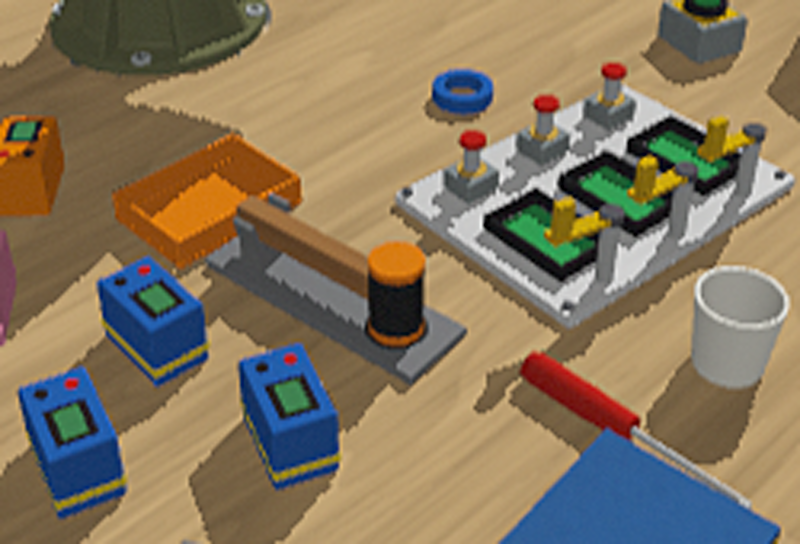

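{"api": "drive_tool", "payload": {"steps": "0.04 0.025 0 0;0.08 0.05 0 0;0.12 0.075 0 0;0.16 0.1 0 0;0.2 0.125 0.01 0;0.24 0.15 0.02 0;0.27 0.17 0.03 0;0.27 0.17 0.03 0", "hand": 0.0854}}

```text
t: 0.9
position: [0.4772, -0.3381, 0.4349]
tool_rot: [-0.0, 0.982, 0.191, 0.001]
contact_force: [-0.8, 0.4, -0.6]
grip_width: 1.003
```

```bash
cat >> h.py <<'E'
def st():
    o=telemetry.get_obs();w,x,y,z=o['tool_rot'];yaw=np.degrees(np.arctan2(2*(x*y+w*z),1-2*(y*y+z*z)))
    print('t',round(o['t'],2),'pos',o['position'].round(4),'toolx yaw',yaw.round(2),'jaw',(yaw-90).round(2),'q',o['qpos'].round(2),'F',o['contact_force'].round(1),'grip',round(o['grip_width'],3))
E
python3 - <<'E'
from h import *
st();ci=camera_info('wrist');snap('wrist','w1',None,1.4)
import pickle;pickle.dump(ci,open('w1.pkl','wb'));print((-ci['R'].T@ci['t']).round(3))
E
```

```text
t 0.9 pos [ 0.4772 -0.3381  0.4349] toolx yaw 22.06 jaw -67.94 q [-0.68  0.36  1.37  0.    1.41  0.51] F [-0.8  0.4 -0.6] grip 1.003
[ 0.555 -0.306  0.405]
```

View pics/w1.png

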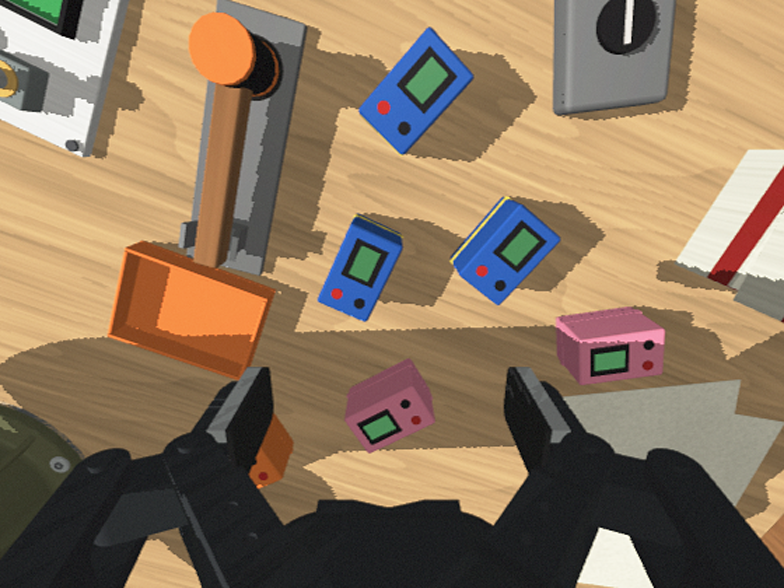

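```bash
cat >> h.py <<'E'
from scipy.optimize import least_squares
def fitrect(ci,px,z,L=.08,W=.05):
    "px: corners in full-res pixels, cyclic, starting with a SHORT edge; returns x,y,yaw(long axis, deg)"
    Q=np.array([ray(ci,u,v,z)[:2] for u,v in px]);loc=np.array([[L/2,W/2],[L/2,-W/2],[-L/2,-W/2],[-L/2,W/2]])
    best=None
    for flip in (1,-1):
        l=loc*[1,flip]
        def f(p):
            c,s=np.cos(p[2]),np.sin(p[2]);return (l@np.array([[c,s],[-s,c]])+p[:2]-Q).ravel()
        d=Q[:2].mean(0)-Q[2:].mean(0)
        s=least_squares(f,[*Q.mean(0),np.arctan2(d[1],d[0])])
        if best is None or s.cost<best.cost: best=s
    x=best.x;return x[:2].round(4),(np.degrees(x[2])%180).round(1),'res mm',(1000*best.fun).round(1)
E
python3 - <<'E'
from h import *
import pickle;ci=pickle.load(open('w1.pkl','rb'))
k=1/1.4
for n,c in dict(A=[(350,233),(400,251),(367,321),(318,300)],B=[(510,200),(560,240),(499,304),(455,265)],C=[(430,27),(474,75),(404,154),(359,108)]).items():
    q=[(u*k,v*k) for u,v in c]
    print(n,fitrect(ci,q,.06)); print(np.array([ray(ci,u,v,.06)[:2] for u,v in q]).round(3).tolist())
for n,u,v,z in [('mal',222,49,.082),('hend',210,267,.059),('hnear',234,90,.059),('st corner',306,25,.01),('st c2',262,275,.01),('fixcorner',84,156,.012),('fix',130,0,.012)]: print(n,ray(ci,u*k,v*k,z).round(4))
E
```

```text
A (array([ 0.4441, -0.3227]), np.float64(177.4), 'res mm', array([ 6.6,  2.4,  2.9, -1.9, -4.6, -1. , -5. ,  0.5]))
[[0.479, -0.302], [0.48, -0.348], [0.408, -0.345], [0.41, -0.296]]
B (array([ 0.5125, -0.4336]), np.float64(163.8), 'res mm', array([ 3.2, -4.9,  3.3,  2.7, -1.1,  3.3, -5.4, -1.2]))
[[0.555, -0.416], [0.541, -0.471], [0.468, -0.45], [0.487, -0.397]]
C (array([ 0.6001, -0.3112]), np.float64(158.6), 'res mm', array([ 2.3,  0.9,  0.5, -1.9, -1.4,  0. , -1.5,  1. ]))
[[0.644, -0.303], [0.628, -0.347], [0.555, -0.32], [0.573, -0.274]]
mal [ 0.5718 -0.1742  0.082 ]
hend [ 0.4036 -0.198   0.059 ]
hnear [ 0.5493 -0.1805  0.059 ]
st corner [ 0.6194 -0.2057  0.01  ]
st c2 [ 0.3937 -0.2336  0.01  ]
fixcorner [ 0.4434 -0.05    0.012 ]
fix [ 0.5818 -0.0665  0.012 ]
```

{"api": "drive_tool", "payload": {"steps": "0.01 0.048 0 -4;0.02 0.096 0 -8;0.03 0.144 0 -12;0.04 0.192 0 -16;0.05 0.24 0 -20;0.06 0.288 0 -24;0.07 0.336 0 -27;0.08 0.38 0 -27"}}

```text
t: 1.75
position: [0.5555, 0.0417, 0.4337]
tool_rot: [-0.0, 0.999, -0.045, -0.0]
contact_force: [0.2, -1.0, 0.3]
grip_width: 0.996
```

{"api": "drive_tool", "payload": {"steps": "0.01 0.04 0 0;0.01 0.04 0 0;0.01 0.04 0 0"}}

```text
t: 2.05
position: [0.5654, 0.0813, 0.433]
tool_rot: [-0.0, 0.999, -0.045, -0.001]
contact_force: [0.1, 0.0, -0.1]
grip_width: 1.006
```

Run:
```python
from h import *
st();ci=camera_info('wrist');snap('wrist','w2',None,1.4)
import pickle;pickle.dump(ci,open('w2.pkl','wb'));print((-ci['R'].T@ci['t']).round(3))
```

```text
t 2.05 pos [0.5654 0.0813 0.433 ] toolx yaw -5.15 jaw -95.15 q [0.08 0.33 1.42 0.   1.4  1.74] F [ 0.1  0.  -0.1] grip 1.006
[0.649 0.074 0.403]
```

View pics/w2.png

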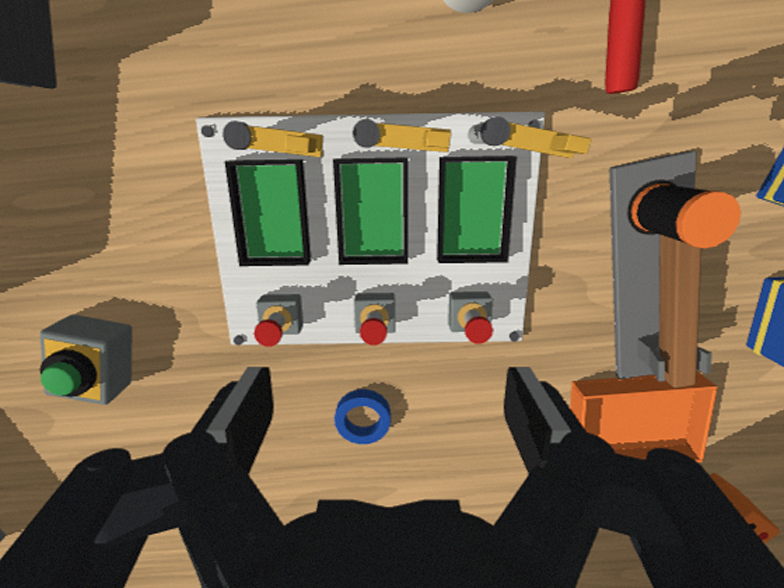

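Run:
```python
from h import *
import pickle;c1=pickle.load(open('w1.pkl','rb'));c2=pickle.load(open('w2.pkl','rb'));cs=camera_info('scene');cd=camera_info('side')
k=1/1.4
def fit(obs,x0):
    def f(p):
        c,s=np.cos(p[2]),np.sin(p[2]);o=[]
        for ci,(u,v),(x,y,z) in obs:
            o+=list(pix(ci,[p[0]+c*x-s*y,p[1]+s*x+c*y,z])-np.array([u*k,v*k]))
        return o
    s=least_squares(f,x0,loss='soft_l1');return s.x, np.array(f(s.x)).reshape(-1,2).round(1).tolist()
L=[((198,119),(.13,.155,.012)),((547,113),(.13,-.155,.012)),((232,346),(-.095,.155,.012)),((524,343),(-.095,-.155,.012)),
((268,329),(-.055,.095,.07)),((373,329),(-.055,0,.07)),((478,328),(-.055,-.095,.07))]
A=[(c2,a,b) for a,b in L]
p,res=fit(A,[.55,.08,-.09]);print('wrist',p.round(4),np.degrees(p[2]),res)
B=[(cs,a,b) for a,b in [((439,290),(-.055,-.095,.07)),((472,275),(-.055,0,.07)),((502,260),(-.055,.095,.07)),((482,370),(.13,-.155,.012)),((406,318),(-.095,-.155,.012)),((582,312),(.13,.155,.012))]]
q,res=fit(B,p);print('scene',q.round(4),np.degrees(q[2]),res)
D=[(cd,a,b) for a,b in [((368,345),(-.055,-.095,.07)),((327,373),(-.055,0,.07)),((282,402),(-.055,.095,.07))]]
q,res=fit(D,p);print('side',q.round(4),np.degrees(q[2]),res)
q,res=fit(A+B+D,p);print('all',q.round(4),np.degrees(q[2]),res)
# stand/mallet: state = stand origin+yaw
S=[(c1,(222,49),(.07,0,.082)),(c2,(709,219),(.07,0,.082)),(c1,(306,25),(.115,-.0375,.01)),(c1,(262,275),(-.115,-.0375,.01)),(c2,(612,168),(.115,.0375,.01)),(c2,(697,150),(.115,-.0375,.01)),(c2,(617,378),(-.115,.0375,.01)),(c1,(210,267),(-.1,0,.059)),(c2,(680,387),(-.1,0,.059))]
q,res=fit(S,[.5,-.18,.1]);print('stand',q.round(4),np.degrees(q[2]),res)
def f(X):return np.concatenate([pix(c2,X)-np.array([62,378])*k,pix(cs,X)-np.array([544,228])*k,pix(cd,X)-np.array([189,497])*k])
s=least_squares(f,[.46,.41,.06]);print('btn',s.x.round(4),s.fun.round(1))
print('tape',ray(c2,363*k,418*k,.018))
```

```text
wrist [ 0.547   0.097  -0.0787] -4.508682475968166 [[-0.9, -1.7], [-0.0, -0.6], [-0.5, -0.9], [-1.0, -0.8], [0.3, 3.4], [0.7, 2.7], [1.4, 2.6]]
scene [ 0.5773  0.0915 -0.0904] -5.177300632814336 [[0.1, 0.5], [-0.1, -0.2], [0.1, -0.0], [0.0, 2.4], [-1.7, -2.0], [1.2, -1.7]]
side [ 0.5211  0.1043 -0.0952] -5.453362291239223 [[0.1, 0.1], [-0.1, -0.4], [-0.0, 0.2]]
all [ 0.5486  0.097  -0.0767] -4.391802742042305 [[-1.4, -2.8], [-0.2, -2.2], [-0.6, -1.6], [-0.9, -1.9], [0.1, 2.4], [0.7, 1.5], [1.4, 1.4], [-5.9, -4.0], [-6.5, -4.6], [-6.7, -4.2], [-6.2, -4.0], [-7.0, -6.5], [-6.6, -7.1], [-6.3, -7.0], [-5.8, -7.6], [-5.0, -7.3]]
stand [ 0.5018 -0.1816  0.1173] 6.7228355163726325 [[-0.9, 0.2], [1.2, 0.6], [0.0, -1.0], [-1.2, 0.7], [0.7, -0.5], [-0.4, -0.2], [1.7, 1.1], [-3.9, -0.6], [3.7, -0.2]]
btn [0.465  0.4115 0.053 ] [ 0.8 -1.4 -7.8 -2.9 -4.5 -0.5]
tape [0.3640859  0.12850969 0.018     ]
```

Run:
```python
from h import *
import pickle;c1=pickle.load(open('w1.pkl','rb'));c2=pickle.load(open('w2.pkl','rb'));cs=camera_info('scene');cd=camera_info('side')
K=lambda ci:.7 if (ci is cs or ci is cd) else 1/1.4
def fit(obs,x0,n=3):
    def f(p):
        c,s=np.cos(p[2]),np.sin(p[2]);o=[]
        for ci,(u,v),(x,y,z) in obs:
            o+=list(pix(ci,[p[0]+c*x-s*y,p[1]+s*x+c*y,z])-np.array([u,v])*K(ci))
        return o
    s=least_squares(f,x0,loss='soft_l1');return s.x, np.array(f(s.x)).reshape(-1,2).round(1).tolist()
L=[((198,119),(.13,.155,.012)),((547,113),(.13,-.155,.012)),((232,346),(-.095,.155,.012)),((524,343),(-.095,-.155,.012)),
((268,329),(-.055,.095,.07)),((373,329),(-.055,0,.07)),((478,328),(-.055,-.095,.07))]
A=[(c2,a,b) for a,b in L]
p,res=fit(A[:4],[.55,.08,-.09]);print('wrist',p.round(4),np.degrees(p[2]),res)
B=[(cs,a,b) for a,b in [((439,290),(-.055,-.095,.07)),((472,275),(-.055,0,.07)),((502,260),(-.055,.095,.07)),((482,370),(.13,-.155,.012)),((406,318),(-.095,-.155,.012)),((582,312),(.13,.155,.012))]]
q,res=fit(B,p);print('scene',q.round(4),np.degrees(q[2]),res)
D=[(cd,a,b) for a,b in [((368,345),(-.055,-.095,.07)),((327,373),(-.055,0,.07)),((282,402),(-.055,.095,.07))]]
q,res=fit(D,p);print('side',q.round(4),np.degrees(q[2]),res)
q,res=fit(A+B+D,p);print('all',q.round(4),np.degrees(q[2]),res)
def f(X):return np.concatenate([pix(c2,X)-np.array([62,378])/1.4,pix(cs,X)-np.array([544,228])*.7,pix(cd,X)-np.array([189,497])*.7])
s=least_squares(f,[.46,.41,.06]);print('btn',s.x.round(4),s.fun.round(1))
# redblob in raw images
for nm,ci in(('scene0',cs),('side0',cd),('w2',c2)):
    im=cv2.cvtColor(cv2.imread(f'pics/{nm}_raw.png'),cv2.COLOR_BGR2HSV)
    m=(((im[...,0]<5)|(im[...,0]>174))&(im[...,1]>190)&(im[...,2]>90)).astype(np.uint8)
    n,_,s,c=cv2.connectedComponentsWithStats(m);print(nm,[(c[i].round(1).tolist(),s[i,2:].tolist()) for i in range(1,n) if s[i,4]>25])
```

```text
wrist [ 0.5456  0.0963 -0.0759] -4.34963536808813 [[-0.3, -0.2], [0.3, 0.2], [0.4, 0.2], [-0.3, -0.2]]
scene [ 0.5493  0.0943 -0.0784] -4.494222460004095 [[-0.1, 0.5], [-0.1, -0.2], [0.2, -0.1], [0.1, 1.9], [-1.8, -1.5], [1.5, -2.1]]
side [ 0.542   0.0997 -0.0828] -4.743700945142317 [[0.3, -0.1], [-0.1, -0.4], [-0.2, 0.4]]
all [ 0.5466  0.097  -0.0779] -4.465438292260807 [[-0.9, -1.2], [-0.1, -0.3], [-0.4, -0.6], [-1.0, -0.6], [0.3, 3.8], [0.8, 3.0], [1.4, 2.9], [-0.1, -0.2], [-0.2, -0.9], [0.0, -0.7], [-0.0, 0.9], [-1.7, -2.3], [1.2, -2.9], [-0.4, -1.6], [-0.5, -1.9], [-0.5, -1.1]]
btn [0.4686 0.403  0.0631] [ 0.3 -0.2 -0.2 -1.1 -0.4  0.1]
scene0 [([351.1, 181.7], [7, 5, 27]), ([330.0, 192.0], [7, 5, 31]), ([307.2, 203.4], [8, 6, 37]), ([340.1, 282.9], [37, 26, 353]), ([59.9, 379.5], [124, 76, 1339]), ([93.6, 396.4], [74, 58, 548]), ([125.4, 407.6], [38, 26, 262])]
side0 [([350.7, 83.6], [17, 10, 69]), ([348.8, 105.8], [14, 7, 51]), ([345.2, 124.4], [13, 8, 46]), ([221.2, 189.5], [12, 10, 69]), ([238.0, 197.7], [7, 10, 49]), ([256.8, 240.6], [8, 6, 40]), ([228.2, 260.1], [9, 7, 49]), ([197.1, 281.2], [9, 9, 60])]
w2 [([445.4, 31.8], [27, 67, 1520]), ([266.2, 236.7], [18, 17, 253]), ([341.4, 235.6], [19, 17, 259]), ([190.8, 238.0], [19, 17, 254])]
```

{"api": "drive_tool", "payload": {"steps": "0.005 -0.048 -0.01 -3;0.01 -0.096 -0.02 -6;0.015 -0.144 -0.03 -9;0.02 -0.192 -0.04 -12;0.025 -0.24 -0.05 -14;0.03 -0.288 -0.06 -16;0.035 -0.336 -0.07 -16;0.035 -0.38 -0.08 -16"}}

```text
t: 2.9
position: [0.599, -0.3035, 0.3527]
tool_rot: [-0.0, 0.983, -0.185, -0.001]
contact_force: [1.2, 0.4, 0.5]
grip_width: 0.997
```

{"api": "drive_tool", "payload": {"steps": "0 -0.01 0 0;0 -0.01 0 0;0 -0.01 0 0"}}

```text
t: 3.2
position: [0.5983, -0.3139, 0.353]
tool_rot: [-0.0, 0.983, -0.186, -0.001]
contact_force: [0.8, 0.8, 0.7]
grip_width: 1.002
```

```bash
cat >> h.py <<'E'
def tops(name,ci,z=.06,vmin=150):
    "blue module top faces in a raw picture -> fitted poses"
    im=cv2.cvtColor(cv2.imread(f'pics/{name}_raw.png'),cv2.COLOR_BGR2HSV)
    m=((im[...,0]>104)&(im[...,0]<120)&(im[...,1]>120)&(im[...,2]>=vmin)).astype(np.uint8)*255
    m=cv2.morphologyEx(m,cv2.MORPH_OPEN,np.ones((3,3)))
    cs,_=cv2.findContours(m,cv2.RETR_EXTERNAL,cv2.CHAIN_APPROX_NONE)
    for c in cs:
        if cv2.contourArea(c)<800: continue
        P=np.array([ray(ci,u,v,z)[:2] for u,v in c[:,0]],np.float32)*1000
        (x,y),(w,h),a=cv2.minAreaRect(P)
        if w<h:w,h,a=h,w,a+90
        print('top px',c[:,0].mean(0).round(),'xy mm',round(x,1),round(y,1),'size',round(w,1),round(h,1),'long axis deg',round((a+90)%180-90,1))
E
python3 - <<'E'
from h import *
import pickle;c1=pickle.load(open('w1.pkl','rb'))
st();ci=camera_info('wrist');snap('wrist','w3',None,1.4);pickle.dump(ci,open('w3.pkl','wb'))
tops('w1',c1);tops('w3',ci)
E
```

```text
t 3.2 pos [ 0.5983 -0.3139  0.353 ] toolx yaw -21.45 jaw -111.45 q [-0.54  0.62  1.17  0.    1.34  1.41] F [0.8 0.8 0.7] grip 1.002
top px [256. 194.] xy mm 446.8 -321.0 size 77.7 47.6 long axis deg -3.3
top px [360. 179.] xy mm 512.7 -431.3 size 77.9 59.1 long axis deg -16.3
top px [296.  64.] xy mm 599.5 -309.7 size 77.7 47.5 long axis deg -21.4
top px [332. 314.] xy mm 446.9 -321.1 size 77.5 47.2 long axis deg -3.4
top px [418. 224.] xy mm 517.4 -431.3 size 86.2 62.0 long axis deg -16.2
top px [274. 196.] xy mm 599.6 -309.7 size 76.4 47.5 long axis deg -21.5
```

View pics/w3.png

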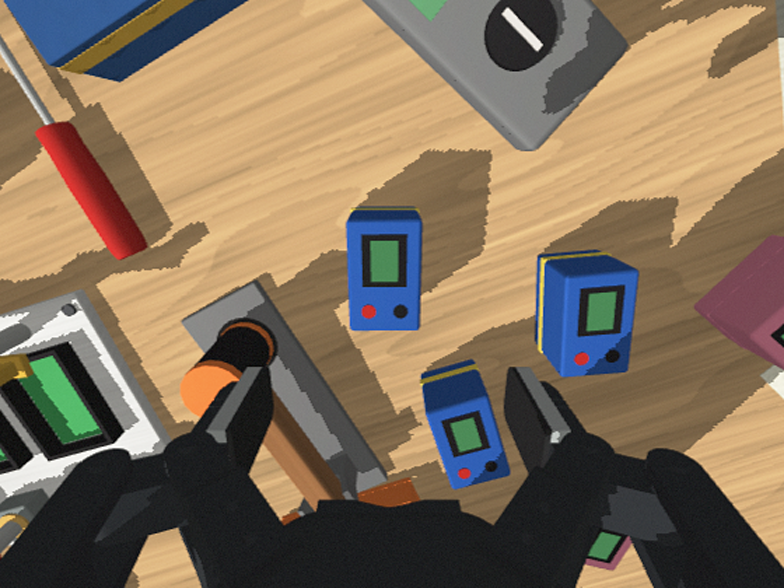

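{"api": "drive_tool", "payload": {"steps": "0.001 0.004 -0.03 0;0.001 0.004 -0.08 0;0.001 0.004 -0.12 0;0.001 0.004 -0.15 0;0.001 0.004 -0.158 0;0.001 0.004 -0.158 0"}}

```text
t: 3.85
position: [0.5999, -0.3083, 0.1953]
tool_rot: [-0.0, 0.983, -0.185, -0.001]
contact_force: [0.1, -0.2, 0.0]
grip_width: 1.001
```

{"api": "drive_tool", "payload": {"steps": "0 0 0 0;0 0 0 0;0 0 0 0;0 0 0 0;0 0 0 0;0 0 0 0", "hand": 0.03}}

```text
t: 4.45
position: [0.6003, -0.3084, 0.1975]
tool_rot: [0.0, 0.983, -0.185, 0.001]
contact_force: [-0.1, 0.3, 6.7]
grip_width: 0.581
```

{"api": "drive_tool", "payload": {"steps": "0 0 0.03 0;0 0 0.08 0;0 0 0.13 0;0 0 0.17 0;0 0 0.17 0"}}

```text
t: 4.95
position: [0.6002, -0.3084, 0.3755]
tool_rot: [0.002, 0.983, -0.185, 0.006]
contact_force: [1.1, 0.2, -1.7]
grip_width: 0.577
```

Run:
```python
from h import *
st();ci=camera_info('wrist');snap('wrist','w4',None,1.4);tops('w4',ci,telemetry.get_obs()['position'][2]-.1547+.02)
```

```text
t 4.95 pos [ 0.6002 -0.3084  0.3755] toolx yaw -21.31 jaw -111.31 q [-0.53  0.6   1.15  0.    1.37  1.41] F [ 1.1  0.2 -1.7] grip 0.577
top px [283. 331.] xy mm 591.2 -303.9 size 48.2 42.4 long axis deg 68.5
top px [413. 221.] xy mm 616.7 -374.2 size 32.6 23.8 long axis deg -16.2
top px [86. 15.] xy mm 724.6 -291.3 size 39.1 15.7 long axis deg 68.7
```

{"api": "drive_tool", "payload": {"steps": "0 0.045 0 3;0 0.095 0 6;0 0.145 0 9;0 0.195 0 12;0 0.245 0 15;0 0.295 0 17;0 0.345 0 17;0 0.395 0 17"}}

```text
t: 5.8
position: [0.5996, 0.0887, 0.3704]
tool_rot: [0.001, 0.999, -0.038, 0.003]
contact_force: [1.3, -0.1, -0.9]
grip_width: 0.574
```

{"api": "drive_tool", "payload": {"steps": "0 0.05 0 0;0 0.1 0 0;0 0.101 -0.04 0;0 0.101 -0.08 0;0 0.101 -0.11 0;0 0.101 -0.13 0;0 0.101 -0.13 0;0 0.101 -0.13 0"}}

```text
t: 6.6
position: [0.5996, 0.1896, 0.2404]
tool_rot: [0.001, 0.999, -0.038, 0.003]
contact_force: [0.7, 0.0, -0.6]
grip_width: 0.575
```

Run:
```python
from h import *
st();ci=camera_info('wrist');a=camera('wrist');b=camera('scene')
a=cv2.resize(a[60:420,100:460],(500,500));b=cv2.resize(b[150:290,270:430],(571,500),interpolation=cv2.INTER_CUBIC)
cv2.imwrite('pics/w5.png',cv2.resize(cv2.cvtColor(np.hstack([a,b]),cv2.COLOR_RGB2BGR),(800,373)))
```

```text
t 6.6 pos [0.5996 0.1896 0.2404] toolx yaw -4.32 jaw -94.32 q [ 0.25  0.64  1.43 -0.    1.07  1.9 ] F [ 0.7  0.  -0.6] grip 0.575
```

View pics/w5.png

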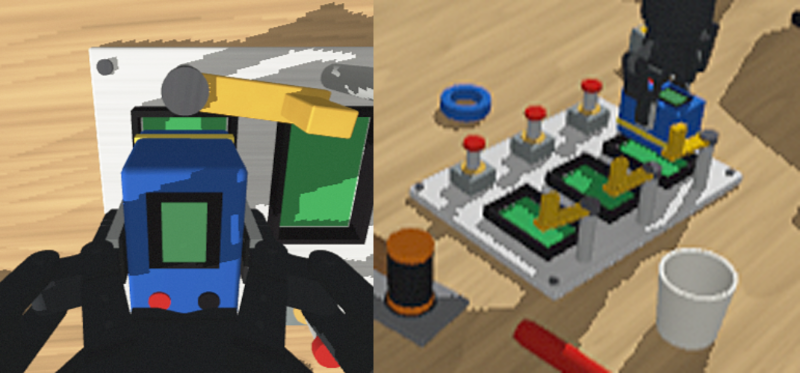

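Run:
```python
from h import *
ci=camera_info('wrist')
f=lambda u,v,z: ray(ci,100+u/1.0374,60+v/1.0374,z)
# fixture frame
def fx(X,o=(.5458,.0965),a=np.radians(-4.42)):
    d=np.array(X[:2])-o;c,s=np.cos(a),np.sin(a);return (np.array([c*d[0]+s*d[1],-s*d[0]+c*d[1]])*1000).round(1)
for n,u,v,z in [('wall far left outer top',132,108,.028),('wall far right outer',240,108,.028),('inner left',146,117,.028),('bay2 far left outer',283,105,.028),('bay2 near left outer',275,238,.028),('bay2 near right',362,243,.028),('mod bottom far left',136,136,.043),('mod bottom far right',235,135,.043),('plate corner',89,48,.012)]:
    X=f(u,v,z);print(n,X.round(4),fx(X))
print('tcp',fx([.5996,.1896]))
```

```text
wall far left outer top [0.6519 0.218  0.028 ] [ 96.4 129.3]
wall far right outer [0.6468 0.1518 0.028 ] [96.5 62.9]
inner left [0.6456 0.2101 0.028 ] [ 90.8 120.9]
bay2 far left outer [0.6467 0.1255 0.028 ] [98.4 36.6]
bay2 near left outer [0.5515 0.1285 0.028 ] [ 3.2 32.3]
bay2 near right [0.5426 0.0662 0.028 ] [ -0.9 -30.4]
mod bottom far left [0.638 0.215 0.043] [ 82.8 125.3]
mod bottom far right [0.6342 0.1575 0.043 ] [83.4 67.6]
plate corner [0.6889 0.243  0.012 ] [131.4 157.1]
tcp [46.5 97. ]
```

Run:
```python
from h import *
ci=camera_info('wrist');a=np.radians(-4.32);c,s=np.cos(a),np.sin(a)
print((-ci['R'].T@ci['t']).round(4))
def g(x,y,z,o): 
    p=pix(ci,[o[0]+c*x-s*y,o[1]+s*x+c*y,z]);return ((p-[100,60])*1.0374).round(0)
o=(.5986,.1892)
for z in(.043,.055,.103): print(z,g(.04,.025,z,o),g(.04,-.025,z,o),g(-.04,.025,z,o))
o=(.5458,.0965)
for nm,x,y in[('fl',.093,.128),('fr',.093,.062),('b2 nl',-.003,.033),('b2nr',-.003,-.033)]: print(nm,g(x,y,.028,o))
print('corner',g(.13,.155,.012,o))
```

```text
[0.6837 0.1836 0.2126]
0.043 [142. 132.] [228. 132.] [147. 248.]
0.055 [139. 137.] [232. 137.] [145. 260.]
0.103 [122. 171.] [250. 171.] [133. 327.]
fl [134. 114.]
fr [241. 114.]
b2 nl [273. 245.]
b2nr [365. 245.]
corner [92. 51.]
```

{"api": "drive_tool", "payload": {"steps": "0.002 -0.001 0 0;0.002 -0.001 -0.015 0;0.002 -0.001 -0.025 0;0.002 -0.001 -0.031 0;0.002 -0.001 -0.031 0"}}

```text
t: 7.2
position: [0.6015, 0.1893, 0.2134]
tool_rot: [0.0, 0.999, -0.037, 0.004]
contact_force: [-23.0, -0.9, 35.0]
grip_width: 0.579
```

{"api": "drive_tool", "payload": {"steps": "-0.001 0 0 0;-0.003 0 0 0;-0.003 0 0 0"}}

```text
t: 7.5
position: [0.5986, 0.1893, 0.2134]
tool_rot: [-0.0, 0.999, -0.038, 0.004]
contact_force: [2.1, 0.7, 5.4]
grip_width: 0.581
```

Run:
```python
from h import *
st();ci=camera_info('wrist');a=camera('wrist');b=camera('scene')
a=cv2.resize(a[60:420,100:460],(500,500));b=cv2.resize(b[150:290,270:430],(571,500),interpolation=cv2.INTER_CUBIC)
cv2.imwrite('pics/w6.png',cv2.resize(cv2.cvtColor(np.hstack([a,b]),cv2.COLOR_RGB2BGR),(800,373)))
```

```text
t 7.5 pos [0.5986 0.1893 0.2134] toolx yaw -4.3 jaw -94.3 q [ 0.25  0.68  1.44 -0.    1.02  1.9 ] F [2.1 0.7 5.4] grip 0.581
```

View pics/w6.png

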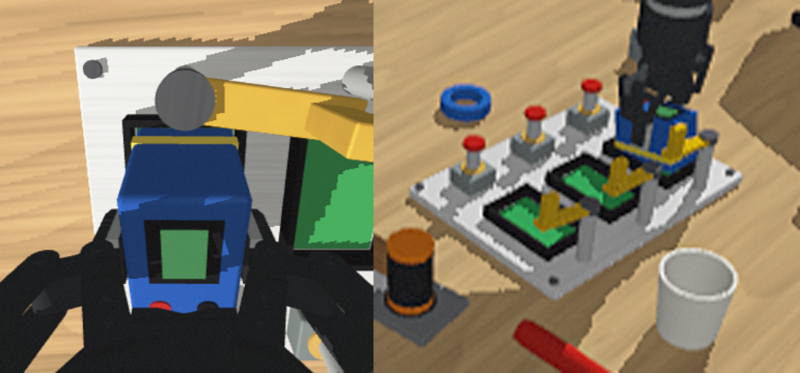

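{"api": "drive_tool", "payload": {"steps": "-0.001 0 0 0;-0.002 0 0 0;-0.002 0 0 0"}}

```text
t: 7.9
position: [0.5969, 0.1892, 0.2135]
tool_rot: [-0.0, 0.999, -0.038, 0.005]
contact_force: [2.7, -0.1, 5.8]
grip_width: 0.58
```

Run:
```python
from h import *
ci=camera_info('wrist');st()
snap('wrist','w7')
a=np.radians(-4.32);c,s=np.cos(a),np.sin(a)
# fit pitched module to w6 pixels (tool frame same now): unknown dx,dz,pitch relative to tcp(.5966,.1893,.2134)
def pt(p,x,z): # x along module, z above its underside
    th=p[2];gx,gz=p[0],p[1];X=gx+x*np.cos(th)-(z)*np.sin(th);Z=gz+x*np.sin(th)+z*np.cos(th);return X,Z
ci2=dict(ci);t=telemetry.get_obs()['position']
obs=[(.04,.06,198),(.04,0.0,128)]
def f(p):
    o=[]
    for x,z,v in obs:
        X,Z=pt(p,x,z);q=pix(ci,[t[0]+c*X,t[1]+s*X,t[2]+Z]);o.append((q[1]-60)*1.0374-v)
    o.append((p[0]-.0+.04*np.sin(p[2]))*300) # near grip
    return o
r_=least_squares(f,[0,-.2,.1]);print(r_.x,np.degrees(r_.x[2]),r_.fun,'underside centre z',t[2]+r_.x[1],'far bottom z',t[2]+pt(r_.x,.04,0)[1],'near bottom z',t[2]+pt(r_.x,-.04,0)[1])
```

```text
t 7.9 pos [0.5969 0.1892 0.2135] toolx yaw -4.32 jaw -94.32 q [ 0.25  0.67  1.45 -0.    1.01  1.9 ] F [ 2.7 -0.1  5.8] grip 0.58
[ 0.00028917 -0.21642484  0.26900799] 15.413022541069168 [-0.4731105   1.21359549  3.27605308] underside centre z -0.002951268110473082 far bottom z 0.007679741338509599 near bottom z -0.013582277559455763
```

{"api": "drive_tool", "payload": {"steps": "0 0 0 0;0 0 0 0;0 0 0 0;0 0 0 0", "hand": 0.0854}}

```text
t: 8.35
position: [0.5969, 0.1892, 0.2131]
tool_rot: [-0.0, 0.999, -0.038, 0.005]
contact_force: [0.6, -1.0, 0.6]
grip_width: 0.997
```

{"api": "drive_tool", "payload": {"steps": "0 0 0.04 0;0 0 0.09 0;0 0 0.14 0;0 0 0.14 0"}}

```text
t: 8.75
position: [0.5972, 0.1893, 0.3607]
tool_rot: [-0.002, 0.999, -0.038, 0.01]
contact_force: [0.3, -0.1, 0.0]
grip_width: 1.002
```

Run:
```python
from h import *
st();ci=camera_info('wrist');snap('wrist','w8',(80,60,480,360),2);tops('w8',ci,.072)
import pickle;pickle.dump(ci,open('w8.pkl','wb'))
a=np.radians(-4.42)
for x,y in((.5458,.0965),(.548,.0965)):print('bay3',x+np.cos(a)*.045-np.sin(a)*.095,y+np.sin(a)*.045+np.cos(a)*.095)
```

```text
t 8.75 pos [0.5972 0.1893 0.3607] toolx yaw -4.32 jaw -94.32 q [ 0.25  0.5   1.34 -0.    1.28  1.9 ] F [ 0.3 -0.1  0. ] grip 1.002
top px [278. 197.] xy mm 603.4 190.1 size 75.9 47.0 long axis deg -4.2
bay3 0.5979875367657812 0.18774944386855313
bay3 0.6001875367657813 0.18774944386855313
```

View pics/w8.png

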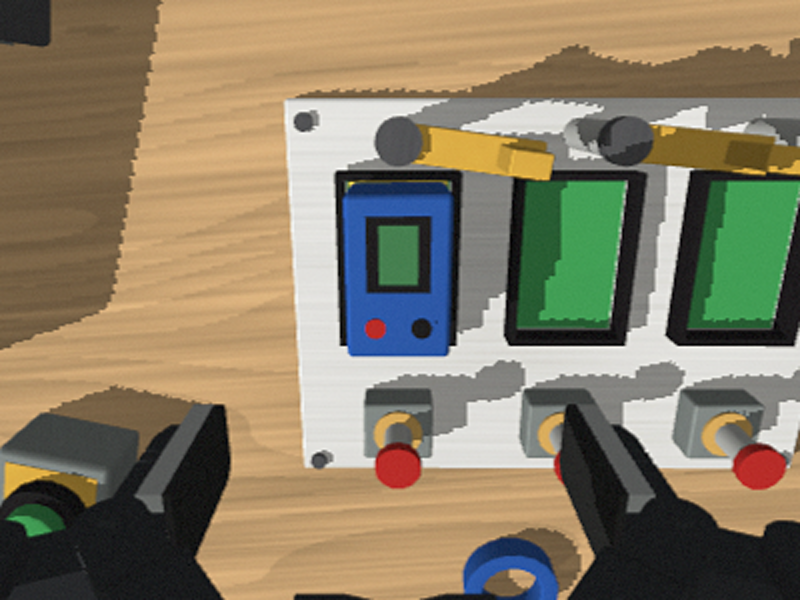

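Run:
```python
from h import *
import pickle;ci=pickle.load(open('w8.pkl','rb'))
obs=[((285,100),(.13,.155,.012)),((305,467),(-.095,.155,.012)),((513,171),(.093,.033,.028)),((647,172),(.093,-.033,.028)),((631,345),(-.003,-.033,.028)),((505,345),(-.003,.033,.028)),((337,172),(.093,.128,.028)),((462,172),(.093,.062,.028)),((398,467),(-.055,.095,.07)),((760,466),(-.055,-.095,.07))]
def f(p,ob):
    c,s=np.cos(p[2]),np.sin(p[2]);return np.array([pix(ci,[p[0]+c*x-s*y,p[1]+s*x+c*y,z])-np.array([80+u/2,60+v/2]) for (u,v),(x,y,z) in ob]).ravel()
for ob in (obs,obs[:2]+obs[2:8]):
    r_=least_squares(f,[.546,.0965,-.077],args=(ob,),loss='soft_l1');p=r_.x
    print(p[:2].round(4),np.degrees(p[2]).round(2),f(p,ob).reshape(-1,2).round(1).tolist())
    c,s=np.cos(p[2]),np.sin(p[2])
    for y in(-.095,0,.095): print('bay',(p[0]+c*.045-s*y).round(4),(p[1]+s*.045+c*y).round(4),'pin',(p[0]-c*.055-s*y).round(4),(p[1]-s*.055+c*y).round(4))
```

```text
[0.5478 0.0978] -4.19 [[-0.9, -1.3], [-0.3, 0.1], [2.7, 0.5], [-0.0, -0.1], [-3.0, -0.4], [1.4, -0.3], [-1.5, 0.2], [0.0, 0.1], [0.1, 0.3], [1.1, 1.0]]
bay 0.5858 -0.0003 pin 0.4861 0.007
bay 0.5927 0.0945 pin 0.493 0.1018
bay 0.5997 0.1892 pin 0.4999 0.1965
[0.5477 0.0975] -4.14 [[-0.7, -1.1], [0.0, 0.3], [2.9, 0.6], [0.2, -0.0], [-2.7, -0.3], [1.7, -0.2], [-1.3, 0.4], [0.2, 0.2]]
bay 0.5858 -0.0005 pin 0.486 0.0067
bay 0.5926 0.0942 pin 0.4929 0.1014
bay 0.5995 0.189 pin 0.4997 0.1962
```

```bash
cat >> h.py <<'E'
from scipy.spatial.transform import Rotation as Ro
def st():
    o=telemetry.get_obs();q=o['tool_rot'];M=Ro.from_quat([*q[1:],q[0]]).as_matrix()
    print('t',round(o['t'],2),'pos',o['position'].round(4),'grasp',(o['position']+M[:,2]*r.tcp_to_grasp).round(4),'tilt',M[:2,2].round(4),'yaw',np.degrees(np.arctan2(M[1,0],M[0,0])).round(2),'F',o['contact_force'].round(1),'grip',round(o['grip_width'],3))
E
python3 -c "
from h import *
st()"
```

```text
t 8.8 pos [0.597  0.1892 0.3568] grasp [0.5994 0.1895 0.2021] tilt [0.0158 0.0018] yaw -4.32 F [ 0.8 -0.  -1. ] grip 0.998
```

{"api": "drive_tool", "payload": {"steps": "-0.015 -0.05 0 0;-0.03 -0.1 0 0;-0.045 -0.15 0 0;-0.06 -0.2 0 0;-0.075 -0.25 0 0;-0.09 -0.3 0 0;-0.105 -0.345 0 0;-0.12 -0.39 0 0"}}

```text
t: 9.6
position: [0.4784, -0.1947, 0.3557]
tool_rot: [-0.002, 0.999, -0.038, 0.007]
contact_force: [1.1, 0.5, 0.2]
grip_width: 0.999
```

{"api": "drive_tool", "payload": {"steps": "-0.01 -0.04 0.01 0;-0.02 -0.08 0.01 0;-0.03 -0.12 0.01 1;-0.03 -0.12 0.01 1;-0.03 -0.12 -0.04 1"}}

```text
t: 10.1
position: [0.4487, -0.3161, 0.3191]
tool_rot: [0.001, 0.999, -0.03, 0.011]
contact_force: [2.1, -0.5, -1.7]
grip_width: 1.001
```

Run:
```python
from h import *
st();ci=camera_info('wrist');snap('wrist','w9');tops('w9',ci,.06);st()
```

```text
t 10.1 pos [ 0.4487 -0.3161  0.3191] grasp [ 0.452  -0.3165  0.1644] tilt [ 0.0213 -0.0028] yaw -3.42 F [ 2.1 -0.5 -1.7] grip 1.001
top px [284. 216.] xy mm 446.9 -321.4 size 78.2 47.8 long axis deg -3.2
top px [421. 172.] xy mm 476.2 -431.3 size 50.9 22.2 long axis deg -80.9
top px [416. 110.] xy mm 529.2 -421.7 size 94.4 49.0 long axis deg -56.9
t 10.15 pos [ 0.4472 -0.3141  0.3076] grasp [ 0.4485 -0.313   0.1529] tilt [0.0088 0.0073] yaw -3.38 F [ -1.3   1.5 -11.3] grip 0.996
```

{"api": "drive_tool", "payload": {"steps": "0 -0.007 0 0;0 -0.007 0 0;0 -0.007 0 0;0 -0.007 0 0"}}

```text
t: 10.55
position: [0.4475, -0.3211, 0.309]
tool_rot: [-0.003, 1.0, -0.029, 0.005]
contact_force: [-0.9, -0.2, 0.1]
grip_width: 1.005
```

Run:
```python
from h import *
st();ci=camera_info('wrist');snap('wrist','w10');tops('w10',ci,.06);st()
```

```text
t 10.55 pos [ 0.4475 -0.3211  0.309 ] grasp [ 0.4491 -0.3201  0.1543] tilt [0.0104 0.0061] yaw -3.36 F [-0.9 -0.2  0.1] grip 1.005
top px [281. 215.] xy mm 447.1 -321.5 size 77.6 47.8 long axis deg -3.1
top px [423. 103.] xy mm 530.0 -423.1 size 93.7 48.7 long axis deg -61.7
t 10.6 pos [ 0.4474 -0.3211  0.3088] grasp [ 0.449  -0.3201  0.1541] tilt [0.0102 0.0062] yaw -3.36 F [ 0.3 -0.1 -0.8] grip 1.0
```

{"api": "drive_tool", "payload": {"steps": "-0.002 -0.001 -0.03 0;-0.002 -0.001 -0.07 0;-0.002 -0.001 -0.1 0;-0.002 -0.001 -0.112 0;-0.002 -0.001 -0.113 0;-0.002 -0.001 -0.113 0"}}

```text
t: 11.2
position: [0.4458, -0.3223, 0.1972]
tool_rot: [-0.003, 1.0, -0.029, 0.006]
contact_force: [-0.2, -0.1, -0.3]
grip_width: 0.998
```

{"api": "drive_tool", "payload": {"steps": "0 0 0 0;0 0 0 0;0 0 0 0;0 0 0 0;0 0 0 0;0 0 0 0", "hand": 0.03}}

```text
t: 11.8
position: [0.4461, -0.3225, 0.1985]
tool_rot: [-0.002, 1.0, -0.029, 0.007]
contact_force: [-0.4, 1.4, 8.2]
grip_width: 0.578
```

Run:
```python
from h import *
st()
```

```text
t 11.8 pos [ 0.4461 -0.3225  0.1985] grasp [ 0.4482 -0.3219  0.0439] tilt [0.0132 0.0037] yaw -3.35 F [-0.4  1.4  8.2] grip 0.578
```

{"api": "drive_tool", "payload": {"steps": "0 0 0.01 0;0 0 0.04 0;0 0 0.08 0;0 0 0.12 0;0 0 0.15 0;0 0 0.16 0;0 0 0.16 0;0 0 0.16 0"}}

```text
t: 12.6
position: [0.4459, -0.3223, 0.357]
tool_rot: [-0.003, 1.0, -0.029, 0.006]
contact_force: [-0.8, -0.2, -2.1]
grip_width: 0.58
```

Run:
```python
from h import *
st()
```

```text
t 12.6 pos [ 0.4459 -0.3223  0.357 ] grasp [ 0.4477 -0.3215  0.2024] tilt [0.0115 0.0051] yaw -3.35 F [-0.8 -0.2 -2.1] grip 0.58
```

{"api": "drive_tool", "payload": {"steps": "0.01 0.03 0 0;0.025 0.07 0 0;0.04 0.115 0 0;0.055 0.16 0 0;0.072 0.205 0 0;0.088 0.25 0 0;0.104 0.295 0 -1;0.12 0.34 0 -1"}}

```text
t: 13.4
position: [0.5662, 0.0197, 0.3551]
tool_rot: [-0.003, 0.999, -0.038, 0.004]
contact_force: [0.4, -0.7, -1.4]
grip_width: 0.581
```

{"api": "drive_tool", "payload": {"steps": "0.016 0.045 0 0;0.025 0.073 0 0;0.025 0.075 -0.02 0;0.025 0.075 -0.06 0;0.025 0.075 -0.1 0;0.025 0.075 -0.115 0;0.025 0.075 -0.115 0;0.025 0.075 -0.115 0"}}

```text
t: 14.2
position: [0.5915, 0.0946, 0.241]
tool_rot: [-0.003, 0.999, -0.038, 0.005]
contact_force: [-0.1, -0.2, -1.2]
grip_width: 0.574
```

Run:
```python
from h import *
st();ci=camera_info('wrist');snap('wrist','w11',(100,60,460,360),2)
import pickle;pickle.dump(ci,open('w11.pkl','wb'))
```

```text
t 14.2 pos [0.5915 0.0946 0.241 ] grasp [0.593  0.0954 0.0863] tilt [0.0095 0.005 ] yaw -4.39 F [-0.1 -0.2 -1.2] grip 0.574
```

View pics/w11.png

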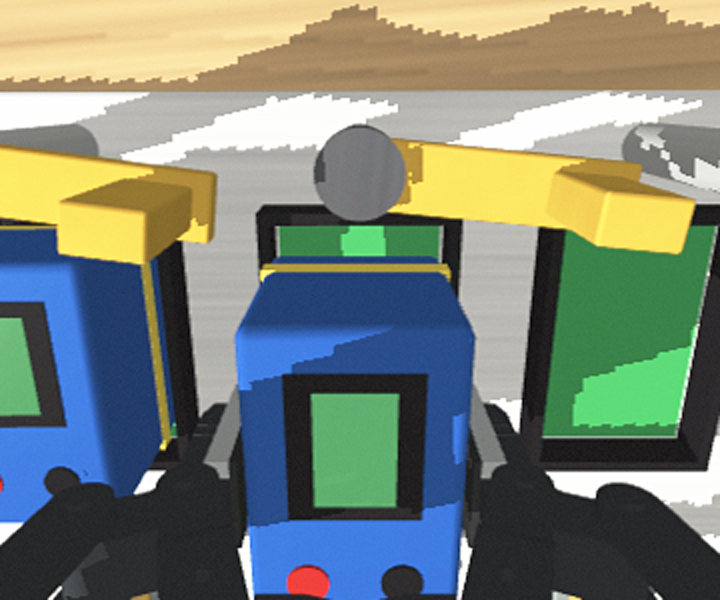

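Run:
```python
from h import *
import pickle;ci=pickle.load(open('w11.pkl','rb'))
R=lambda u,v,z: ray(ci,100+u/2,60+v/2,z)[:2]
a=np.radians(-4.3);M=np.array([[np.cos(a),np.sin(a)],[-np.sin(a),np.cos(a)]])
F=lambda X:(M@(X-np.array([.5473,.0973]))*1000).round(1)
zb=.241-.1985
for n,u,v,z in[('mod bot L',276,258,zb),('mod bot R',434,258,zb),('mod top L',238,330,zb+.06),('mod top R',472,328,zb+.06),('bay far L',257,207,.028),('bay far R',461,207,.028),('bay1 nl',526,467,.028),('bay1 nr',708,470,.028),('bay1 far l',538,222,.028)]: print(n,F(R(u,v,z)))
```

```text
mod bot L [82.1 25.7]
mod bot R [ 82.1 -21.8]
mod top L [83.4 25.3]
mod top R [ 83.9 -22.1]
bay far L [94.9 33.1]
bay far R [ 94.9 -31.7]
bay1 nl [ -1.7 -61. ]
bay1 nr [  -2.9 -128.1]
bay1 far l [ 90.  -56.5]
```

{"api": "drive_tool", "payload": {"steps": "0 -0.001 -0.005 0;0 -0.001 -0.01 0;0 -0.001 -0.015 0;0 -0.001 -0.019 0;0 -0.001 -0.019 0"}}

```text
t: 14.75
position: [0.5915, 0.0936, 0.222]
tool_rot: [-0.003, 0.999, -0.038, 0.005]
contact_force: [0.1, 0.0, -1.5]
grip_width: 0.575
```

Run:
```python
from h import *
st()
```

```text
t 14.75 pos [0.5915 0.0936 0.222 ] grasp [0.593  0.0944 0.0673] tilt [0.0098 0.005 ] yaw -4.39 F [ 0.1  0.  -1.5] grip 0.575
```

{"api": "drive_tool", "payload": {"steps": "0 0 -0.004 0;0 0 -0.008 0;0 0 -0.01 0;0 0 -0.01 0"}}

```text
t: 15.15
position: [0.5914, 0.0936, 0.2116]
tool_rot: [-0.003, 0.999, -0.038, 0.005]
contact_force: [0.1, -1.3, -2.1]
grip_width: 0.579
```

{"api": "drive_tool", "payload": {"steps": "0 0 0 0;0 0 0 0;0 0 0 0;0 0 0 0", "hand": 0.0854}}

```text
t: 15.55
position: [0.5915, 0.0936, 0.2118]
tool_rot: [-0.003, 0.999, -0.038, 0.005]
contact_force: [-0.0, -0.1, 0.3]
grip_width: 1.002
```

{"api": "drive_tool", "payload": {"steps": "0 0 0.04 0;0 0 0.09 0;0 0 0.12 0;-0.008 -0.05 0.12 0;-0.015 -0.1 0.12 -2;-0.022 -0.15 0.12 -5;-0.03 -0.2 0.12 -8;-0.038 -0.25 0.12 -12"}}

```text
t: 16.35
position: [0.5533, -0.1554, 0.3322]
tool_rot: [-0.002, 0.99, -0.144, 0.005]
contact_force: [0.7, -0.4, -0.2]
grip_width: 1.002
```

{"api": "drive_tool", "payload": {"steps": "-0.007 -0.048 0 0;-0.014 -0.096 0 0;-0.021 -0.144 0 0;-0.028 -0.19 0 0;-0.035 -0.235 0 0;-0.041 -0.277 0 0;-0.041 -0.277 0 0;-0.041 -0.277 0 0"}}

```text
t: 17.15
position: [0.5119, -0.4329, 0.3317]
tool_rot: [-0.002, 0.99, -0.144, 0.005]
contact_force: [-0.7, 1.1, 0.4]
grip_width: 0.996
```

Run:
```python
from h import *
st();ci=camera_info('wrist');snap('wrist','w12');tops('w12',ci,.06);snap('scene','s12')
```

```text
t 17.15 pos [ 0.5119 -0.4329  0.3317] grasp [ 0.5135 -0.4324  0.177 ] tilt [0.0106 0.0032] yaw -16.59 F [-0.7  1.1  0.4] grip 0.996
top px [284. 205.] xy mm 511.2 -436.9 size 76.2 47.2 long axis deg -16.3
```

{"api": "drive_tool", "payload": {"steps": "-0.002 -0.004 -0.03 0;-0.002 -0.004 -0.08 0;-0.002 -0.004 -0.12 0;-0.002 -0.004 -0.133 0;-0.002 -0.004 -0.135 0;-0.002 -0.004 -0.135 0"}}

```text
t: 17.85
position: [0.5113, -0.4354, 0.1993]
tool_rot: [-0.002, 0.99, -0.143, 0.006]
contact_force: [0.3, -0.3, -0.0]
grip_width: 0.998
```

{"api": "drive_tool", "payload": {"steps": "0 0 0 0;0 0 0 0;0 0 0 0;0 0 0 0;0 0 0 0;0 0 0 0", "hand": 0.03}}

```text
t: 18.45
position: [0.5116, -0.4357, 0.2013]
tool_rot: [-0.001, 0.99, -0.143, 0.007]
contact_force: [-0.0, 0.6, 8.5]
grip_width: 0.578
```

Run:
```python
from h import *
st()
```

```text
t 18.45 pos [ 0.5116 -0.4357  0.2013] grasp [ 0.5139 -0.4358  0.0466] tilt [ 0.0149 -0.0008] yaw -16.42 F [-0.   0.6  8.5] grip 0.578
```

{"api": "drive_tool", "payload": {"steps": "0 0 0.01 0;0 0 0.04 0;0 0 0.08 0;0 0 0.12 0;0 0 0.15 0;0 0 0.16 0;0 0 0.16 0;0 0 0.16 0"}}

```text
t: 19.25
position: [0.5115, -0.4356, 0.3593]
tool_rot: [-0.001, 0.99, -0.143, 0.006]
contact_force: [0.7, 0.1, -2.4]
grip_width: 0.571
```

Run:
```python
from h import *
st()
```

```text
t 19.25 pos [ 0.5115 -0.4356  0.3593] grasp [ 0.5135 -0.4355  0.2046] tilt [0.013 0.001] yaw -16.43 F [ 0.7  0.1 -2.4] grip 0.571
```

{"api": "drive_tool", "payload": {"steps": "0.005 0.03 0 2;0.012 0.075 0 4;0.02 0.12 0 6;0.028 0.165 0 8;0.036 0.21 0 10;0.044 0.255 0 12;0.052 0.3 0 12;0.06 0.345 0 12"}}

```text
t: 20.05
position: [0.5714, -0.0887, 0.3573]
tool_rot: [-0.002, 0.999, -0.039, 0.005]
contact_force: [1.3, -0.5, -2.4]
grip_width: 0.575
```

{"api": "drive_tool", "payload": {"steps": "0.008 0.045 0 0;0.014 0.08 0 0;0.014 0.09 0 0;0.014 0.09 -0.04 0;0.014 0.09 -0.08 0;0.014 0.09 -0.11 0;0.014 0.09 -0.116 0;0.014 0.09 -0.116 0"}}

```text
t: 20.85
position: [0.5852, 0.0009, 0.2402]
tool_rot: [-0.002, 0.999, -0.039, 0.003]
contact_force: [0.4, -0.2, -1.9]
grip_width: 0.577
```

Run:
```python
from h import *
st()
```

```text
t 20.85 pos [0.5852 0.0009 0.2402] grasp [0.5862 0.0016 0.0855] tilt [0.0067 0.0045] yaw -4.45 F [ 0.4 -0.2 -1.9] grip 0.577
```

{"api": "drive_tool", "payload": {"steps": "0.001 -0.002 0 0;0.001 -0.002 -0.005 0;0.001 -0.002 -0.01 0;0.001 -0.002 -0.015 0;0.001 -0.002 -0.017 0;0.001 -0.002 -0.017 0"}}

```text
t: 21.45
position: [0.5861, -0.0011, 0.2229]
tool_rot: [-0.002, 0.999, -0.039, 0.003]
contact_force: [-0.6, -0.4, -2.2]
grip_width: 0.578
```

{"api": "drive_tool", "payload": {"steps": "0 0 -0.004 0;0 0 -0.008 0;0 0 -0.008 0;0 0 -0.008 0"}}

```text
t: 21.85
position: [0.5861, -0.0011, 0.2148]
tool_rot: [-0.002, 0.999, -0.039, 0.003]
contact_force: [-0.8, 0.4, -0.8]
grip_width: 0.581
```

{"api": "drive_tool", "payload": {"steps": "0 0 0 0;0 0 0 0;0 0 0 0;0 0 0 0", "hand": 0.0854}}

```text
t: 22.25
position: [0.5862, -0.0011, 0.2149]
tool_rot: [-0.002, 0.999, -0.039, 0.003]
contact_force: [0.9, 0.6, 0.5]
grip_width: 1.003
```

{"api": "drive_tool", "payload": {"steps": "0 0 0.04 0;0 0 0.09 0;0 0 0.14 0;0 0.03 0.17 0;0 0.07 0.2 0;0 0.1 0.2 0;0 0.1 0.2 0;0 0.1 0.2 0"}}

```text
t: 23.05
position: [0.5861, 0.0993, 0.4148]
tool_rot: [-0.002, 0.999, -0.038, 0.003]
contact_force: [0.5, -1.1, 0.4]
grip_width: 1.005
```

Run:
```python
from h import *
st();ci=camera_info('wrist');snap('wrist','w13',None,1.4);tops('w13',ci,.072)
import pickle;pickle.dump(ci,open('w13.pkl','wb'))
```

```text
t 23.05 pos [0.5861 0.0993 0.4148] grasp [0.587  0.0999 0.2601] tilt [0.006  0.0043] yaw -4.38 F [ 0.5 -1.1  0.4] grip 1.005
top px [270. 320.] xy mm 406.5 125.3 size 51.0 50.9 long axis deg 85.9
top px [282. 180.] xy mm 591.3 96.1 size 76.0 46.9 long axis deg -4.3
top px [367. 179.] xy mm 584.7 2.6 size 76.9 49.6 long axis deg -4.4
top px [196. 176.] xy mm 603.4 190.0 size 76.5 46.2 long axis deg -4.3
```

View pics/w13.png

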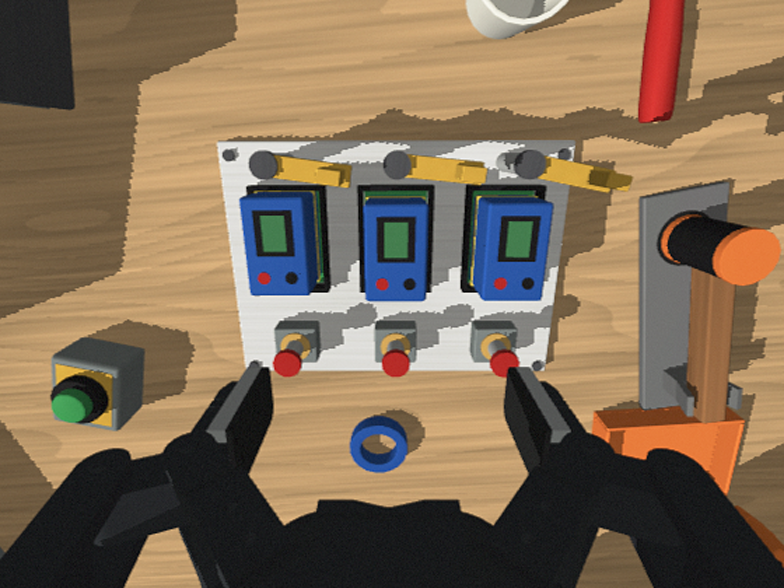

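{"api": "drive_tool", "payload": {"steps": "0.022 -0.04 0 0;0.044 -0.08 0 0;0.066 -0.12 0 0;0.085 -0.157 0 0;0.085 -0.157 -0.04 0;0.085 -0.157 -0.09 0;0.085 -0.157 -0.11 0;0.085 -0.157 -0.11 0", "hand": 0}}

```text
t: 23.9
position: [0.6706, -0.0597, 0.3005]
tool_rot: [-0.003, 0.999, -0.04, -0.001]
contact_force: [-0.6, 0.6, 0.6]
grip_width: 0.001
```

Run:
```python
from h import *
import pickle;st();c=pickle.load(open('w13.pkl','rb'))
for n,p in dict(H1=(.6519,-.0058),H2=(.6590,.0889),H3=(.6661,.1836)).items(): print(n,[(pix(c,[*p,z])*1.4).round() for z in(.081,.09,.1)])
snap('scene','s14',(300,100,520,280),3.6)
```

```text
t 23.9 pos [ 0.6706 -0.0597  0.3005] grasp [ 0.6704 -0.0589  0.1458] tilt [-0.0011  0.0052] yaw -4.54 F [-0.6  0.6  0.6] grip 0.001
H1 [array([531., 165.]), array([535., 165.]), array([540., 166.])]
H2 [array([398., 165.]), array([398., 165.]), array([398., 166.])]
H3 [array([265., 165.]), array([261., 166.]), array([257., 166.])]
```

View pics/s14.png

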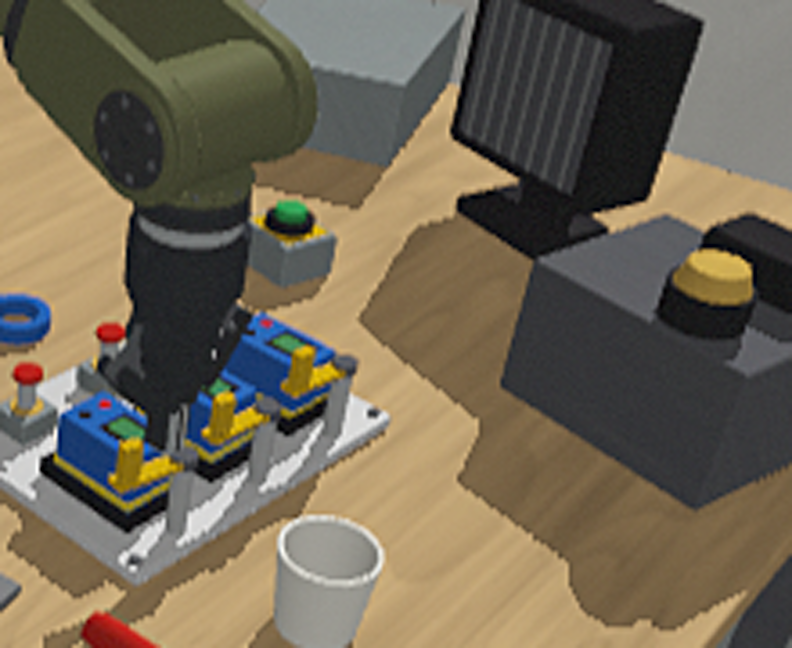

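{"api": "drive_tool", "payload": {"steps": "0.002 0.001 0 0;0.002 0.001 -0.02 0;0.002 0.001 -0.036 0;0.002 0.001 -0.036 0"}}

```text
t: 24.35
position: [0.6728, -0.0586, 0.2661]
tool_rot: [-0.002, 0.999, -0.039, 0.0]
contact_force: [-0.5, -0.1, -0.7]
grip_width: -0.007
```

{"api": "drive_tool", "payload": {"steps": "-0.01 0.001 0 0;-0.0185 -0.002 0 0;-0.0305 -0.002 0 0;-0.0435 0.002 0 0;-0.0555 0.0095 0 0;-0.0655 0.0215 0 0;-0.0715 0.0365 0 0;-0.0715 0.0365 0 0"}}

```text
t: 25.15
position: [0.601, -0.0206, 0.2669]
tool_rot: [-0.003, 0.999, -0.039, 0.001]
contact_force: [-0.4, -0.7, 0.3]
grip_width: 0.0
```

Run:
```python
from h import *
st();snap('wrist','w15',(60,20,460,320),2)
```

```text
t 25.15 pos [ 0.601  -0.0206  0.2669] grasp [ 0.6012 -0.0199  0.1122] tilt [0.0013 0.005 ] yaw -4.44 F [-0.4 -0.7  0.3] grip 0.0
```

View pics/w15.png

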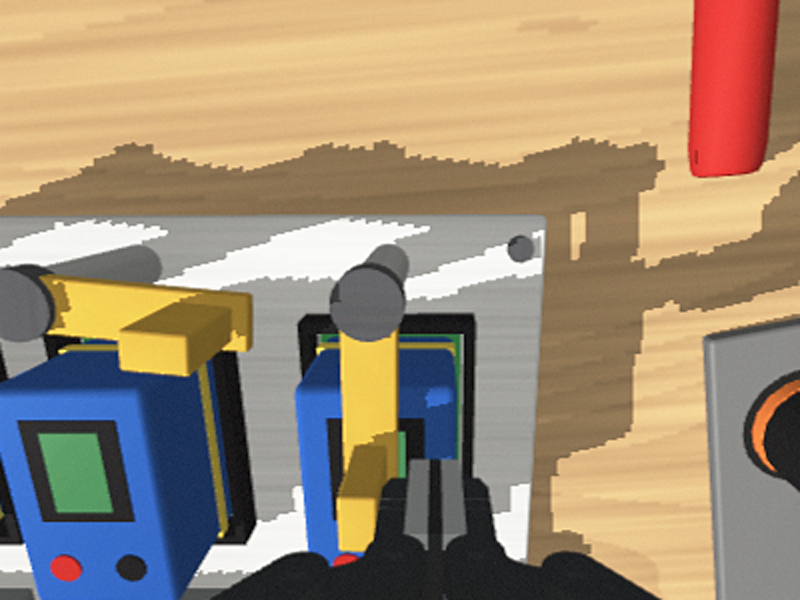

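{"api": "drive_tool", "payload": {"steps": "0 -0.006 0.02 0;0 -0.006 0.045 0;0.03 0.02 0.045 0;0.06 0.045 0.045 0;0.078 0.057 0.045 0;0.078 0.057 0.045 0;0.078 0.057 0.02 0;0.078 0.057 -0.001 0"}}

```text
t: 26.0
position: [0.6791, 0.0349, 0.2651]
tool_rot: [-0.002, 0.999, -0.039, 0.001]
contact_force: [0.4, -0.3, -0.8]
grip_width: -0.002
```

Run:
```python
from h import *
st()
```

```text
t 26.0 pos [0.6791 0.0349 0.2651] grasp [0.6793 0.0356 0.1104] tilt [0.0014 0.0048] yaw -4.47 F [ 0.4 -0.3 -0.8] grip -0.002
```

{"api": "drive_tool", "payload": {"steps": "-0.0095 0.002 0 0;-0.018 -0.001 0 0;-0.03 -0.001 0 0;-0.043 0.003 0 0;-0.055 0.0105 0 0;-0.065 0.0225 0 0;-0.071 0.0385 0 0;-0.071 0.0385 0 0"}}

```text
t: 26.8
position: [0.6076, 0.0749, 0.2652]
tool_rot: [-0.002, 0.999, -0.038, 0.0]
contact_force: [-0.6, -0.7, -0.7]
grip_width: -0.003
```

{"api": "drive_tool", "payload": {"steps": "0 -0.006 0.02 0;0 -0.006 0.045 0;0.03 0.02 0.045 0;0.06 0.045 0.045 0;0.078 0.057 0.045 0;0.078 0.057 0.045 0;0.078 0.057 0.02 0;0.078 0.057 -0.001 0"}}

```text
t: 27.6
position: [0.6852, 0.1318, 0.2633]
tool_rot: [-0.002, 0.999, -0.038, 0.0]
contact_force: [0.1, -0.0, -1.4]
grip_width: 0.001
```

Run:
```python
from h import *
st()
```

```text
t 27.6 pos [0.6852 0.1318 0.2633] grasp [0.6853 0.1325 0.1086] tilt [0.0005 0.0045] yaw -4.36 F [ 0.1 -0.  -1.4] grip 0.001
```

{"api": "drive_tool", "payload": {"steps": "-0.008 0 0 0;-0.017 -0.003 0 0;-0.029 -0.003 0 0;-0.042 0.001 0 0;-0.054 0.0085 0 0;-0.064 0.0205 0 0;-0.07 0.0365 0 0;-0.07 0.0365 0 0"}}

```text
t: 28.4
position: [0.6145, 0.1699, 0.2634]
tool_rot: [-0.002, 0.999, -0.037, -0.0]
contact_force: [-0.4, -1.0, 0.1]
grip_width: -0.004
```

{"api": "drive_tool", "payload": {"steps": "0 -0.006 0.03 0;0 -0.006 0.07 0;0 -0.03 0.11 0;0 -0.06 0.13 0;-0.02 -0.09 0.15 0;-0.02 -0.09 0.15 0;-0.02 -0.09 0.15 0", "hand": 0.0854}}

```text
t: 29.1
position: [0.5944, 0.0802, 0.4137]
tool_rot: [-0.002, 0.999, -0.037, 0.0]
contact_force: [-0.1, 1.0, -0.1]
grip_width: 1.0
```

Run:
```python
from h import *
st();ci=camera_info('wrist');snap('wrist','w16',None,1.4);tops('w16',ci,.072)
import pickle;pickle.dump(ci,open('w16.pkl','wb'))
```

```text
t 29.1 pos [0.5944 0.0802 0.4137] grasp [0.5945 0.0808 0.259 ] tilt [0.0005 0.0039] yaw -4.29 F [-0.1  1.  -0.1] grip 1.0
top px [257. 324.] xy mm 407.0 122.2 size 51.4 50.2 long axis deg 85.9
top px [184. 199.] xy mm 589.4 191.0 size 49.3 45.9 long axis deg -4.2
top px [262. 191.] xy mm 590.9 96.5 size 76.1 46.0 long axis deg -4.1
top px [347. 190.] xy mm 585.1 2.2 size 75.8 48.5 long axis deg -4.2
```

View pics/w16.png

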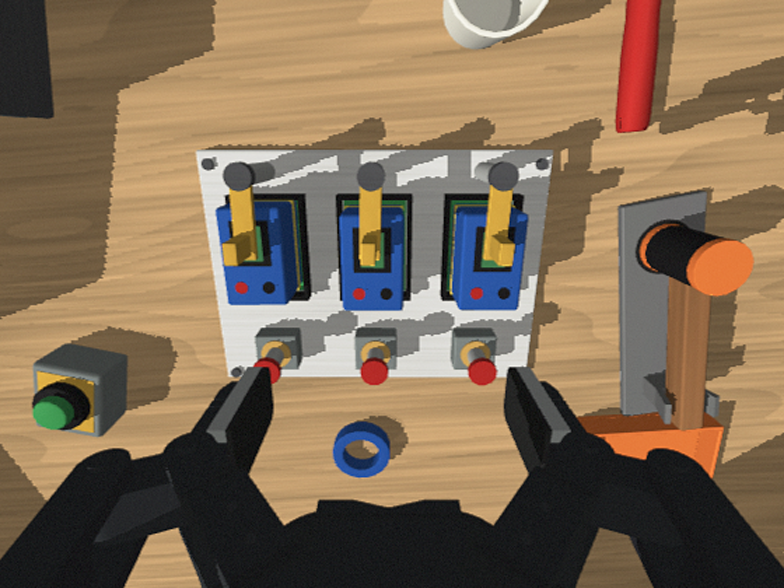

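{"api": "drive_tool", "payload": {"steps": "-0.012 -0.045 -0.02 3;-0.024 -0.09 -0.04 6;-0.037 -0.135 -0.06 9;-0.05 -0.18 -0.08 11;-0.064 -0.225 -0.1 11;-0.075 -0.26 -0.11 11;-0.075 -0.26 -0.11 11;-0.075 -0.26 -0.11 11"}}

```text
t: 29.95
position: [0.52, -0.1791, 0.3019]
tool_rot: [-0.002, 0.998, 0.059, -0.001]
contact_force: [0.1, 0.9, 0.1]
grip_width: 0.997
```

Run:
```python
from h import *
st();ci=camera_info('wrist');snap('wrist','w17',None,1.4)
import pickle;pickle.dump(ci,open('w17.pkl','wb'))
# wood mask: handle top axis at z=.059
im=cv2.cvtColor(cv2.imread('pics/w17_raw.png'),cv2.COLOR_BGR2HSV)
for n,lo,hi in(('orange',(6,200,150),(16,255,255)),('wood',(8,100,80),(16,170,200))):
    m=cv2.morphologyEx(cv2.inRange(im,lo,hi),cv2.MORPH_OPEN,np.ones((3,3)));N,_,s,c=cv2.connectedComponentsWithStats(m)
    print(n,[(c[i].round(),s[i].tolist()) for i in range(1,N) if s[i,4]>300])
```

```text
t 29.95 pos [ 0.52   -0.1791  0.3019] grasp [ 0.5195 -0.1784  0.1472] tilt [-0.0031  0.0046] yaw 6.73 F [0.1 0.9 0.1] grip 0.997
orange []
wood [(array([279., 260.]), [266, 187, 28, 150, 3783])]
```

View pics/w17.png

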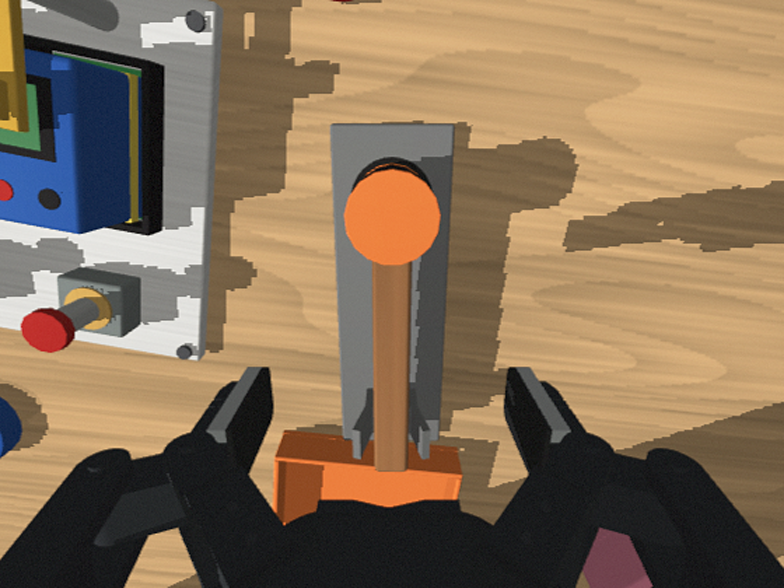

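{"api": "drive_tool", "payload": {"steps": "0 0 -0.03 0;0 0 -0.07 0;0 0 -0.095 0;0 0 -0.1 0;0 0 -0.1 0"}}

```text
t: 30.5
position: [0.5208, -0.1774, 0.2024]
tool_rot: [-0.002, 0.998, 0.06, -0.001]
contact_force: [0.3, 0.1, 0.5]
grip_width: 0.998
```

{"api": "drive_tool", "payload": {"steps": "0 0 0 0;0 0 0 0;0 0 0 0;0 0 0 0;0 0 0 0;0 0 0 0;0 0 0 0;0 0 0 0", "hand": 0.01}}

```text
t: 31.3
position: [0.521, -0.1776, 0.2032]
tool_rot: [-0.002, 0.998, 0.06, -0.001]
contact_force: [-0.5, 1.0, 6.7]
grip_width: 0.25
```

Run:
```python
from h import *
import pickle;c=pickle.load(open('w17.pkl','rb'));print('head',ray(c,392/1.4,217/1.4,.082));st()
```

```text
head [ 0.5721946 -0.173341   0.082    ]
t 31.3 pos [ 0.521  -0.1776  0.2032] grasp [ 0.5207 -0.1769  0.0485] tilt [-0.0017  0.004 ] yaw 6.89 F [-0.5  1.   6.7] grip 0.25
```

{"api": "drive_tool", "payload": {"steps": "0 0 0.01 0;0 0 0.03 0;0 0 0.06 0;0 0 0.09 0;0 0 0.11 0;0 0 0.12 0;0 0 0.12 0;0 0 0.12 0"}}

```text
t: 32.1
position: [0.5208, -0.1775, 0.3222]
tool_rot: [-0.002, 0.998, 0.06, -0.001]
contact_force: [-0.8, -0.1, -2.9]
grip_width: 0.247
```

{"api": "drive_tool", "payload": {"steps": "-0.01 0.02 0 0;-0.025 0.05 0 0;-0.04 0.08 0 0;-0.055 0.11 0 0;-0.07 0.14 0 0;-0.08 0.165 0 0;-0.0865 0.177 0 0;-0.0865 0.177 0 0"}}

```text
t: 32.9
position: [0.4338, 0.0004, 0.3216]
tool_rot: [-0.002, 0.998, 0.061, -0.002]
contact_force: [-0.2, 0.0, -2.0]
grip_width: 0.248
```

Run:
```python
from h import *
st();ci=camera_info('wrist');im=camera('wrist');im2=camera('scene')
im=cv2.resize(im[60:420,120:440],(444,500));im2=cv2.resize(im2[110:250,240:400],(571,500),interpolation=cv2.INTER_CUBIC)
cv2.imwrite('pics/w18.png',cv2.resize(cv2.cvtColor(np.hstack([im,im2]),cv2.COLOR_RGB2BGR),(800,394)))
cs=camera_info('scene')
def S(X): p=pix(cs,X);k=800/1015;return ((p-[240,110])*571/160*k+[444*k,0]).round()
g=np.array([.4342,.0005]);hd=np.array([.4854,.0067])
o=telemetry.get_obs()['position'];z=o[2]-.2032+.046
for n,X in dict(headtop=[*hd,z+.036],headbot=[*hd,z-.036],pin1=[*hd,.07]).items(): print(n,S(X))
```

```text
t 32.9 pos [4.338e-01 4.000e-04 3.216e-01] grasp [0.4332 0.0011 0.1669] tilt [-0.0043  0.0047] yaw 6.98 F [-0.2  0.  -2. ] grip 0.248
headtop [545. 150.]
headbot [542. 213.]
pin1 [540. 261.]
```

View pics/w18.png

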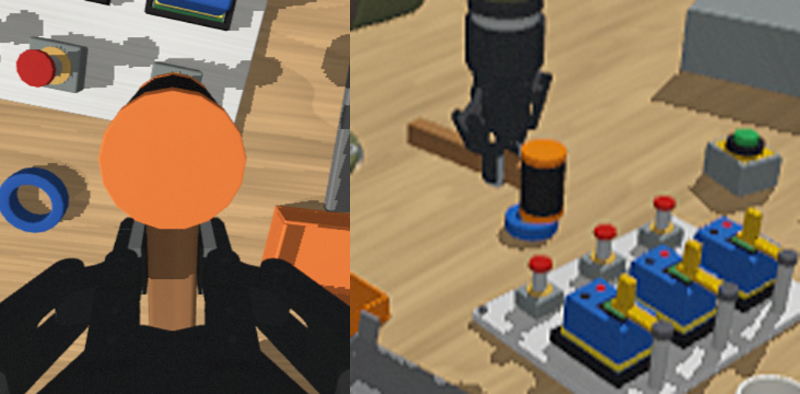

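{"api": "drive_tool", "payload": {"steps": "0 0 -0.03 0;0 0 -0.052 0;0 0 -0.06 0;0 0 -0.065 0;0 0 -0.07 0;0 0 -0.075 0;0 0 -0.079 0;0 0 -0.081 0"}}

```text
t: 33.8
position: [0.4349, -0.0011, 0.2417]
tool_rot: [-0.002, 0.998, 0.06, -0.001]
contact_force: [-7.0, -2.4, 16.6]
grip_width: 0.247
```

```bash
cat >> h.py <<'E'
def reds(n):
    cs=camera_info('scene');snap('scene',n)
    im=cv2.cvtColor(cv2.imread(f'pics/{n}_raw.png'),cv2.COLOR_BGR2HSV)
    m=(((im[...,0]<5)|(im[...,0]>174))&(im[...,1]>190)&(im[...,2]>90)).astype(np.uint8)
    N,_,s,c=cv2.connectedComponentsWithStats(m);print('red',[(c[i].round(1).tolist(),int(s[i,4])) for i in range(1,N) if 8<s[i,4]<60 and 280<c[i][0]<370 and c[i][1]<230])
    for i,p in enumerate([(.4854,.0067),(.4926,.1014),(.4997,.1961)]): print('pin',i+1,'up',pix(cs,[*p,.067]).round(1),'home',pix(cs,[*p,.047]).round(1))
E
python3 - <<'E'
from h import *
st();reds('r1')
E
```

```text
t 33.8 pos [ 0.4349 -0.0011  0.2417] grasp [ 0.4346 -0.0005  0.087 ] tilt [-0.0018  0.0039] yaw 6.89 F [-7.  -2.4 16.6] grip 0.247
red [([351.2, 181.7], 25), ([330.1, 192.1], 30)]
pin 1 up [307.4 203.8] home [307.2 209.4]
pin 2 up [330.4 192.5] home [329.9 198. ]
pin 3 up [351.5 182.1] home [350.8 187.5]
```

{"api": "drive_tool", "payload": {"steps": "0 0 0.02 0;0 0 0.06 0;0 0 0.08 0;0 0 0.08 0"}}

```text
t: 34.25
position: [0.4353, -0.0011, 0.3242]
tool_rot: [-0.002, 0.998, 0.06, 0.002]
contact_force: [-0.3, 0.2, -2.8]
grip_width: 0.244
```

```bash
cat >> h.py <<'E'
def mallet(n,g,off=.0516):
    "orange top of the mallet head in the scene picture vs expected for a level mallet"
    cs=camera_info('scene');im=cv2.cvtColor(cv2.imread(f'pics/{n}_raw.png'),cv2.COLOR_BGR2HSV)
    m=cv2.inRange(im,(5,180,90),(16,255,255));N,_,s,c=cv2.connectedComponentsWithStats(m);print('orange',[(c[i].round(1).tolist(),s[i].tolist()) for i in range(1,N) if 40<s[i,4]<900])
    a=np.radians(6.9)
    for dz in(.036,-.036):print('level',pix(cs,[g[0]+off*np.cos(a),g[1]+off*np.sin(a),g[2]-.0025+dz]).round(1))
E
python3 - <<'E'
from h import *
mallet('w18',[.4332,.0011,.1669]) if 0 else None
st();reds('r2')
o=telemetry.get_obs();q=o['tool_rot'];M=Ro.from_quat([*q[1:],q[0]]).as_matrix();mallet('r2',o['position']+M[:,2]*.1547)
E
```

```text
t 34.25 pos [ 0.4353 -0.0011  0.3242] grasp [ 0.4358 -0.0005  0.1695] tilt [0.0035 0.0037] yaw 6.91 F [-0.3  0.2 -2.8] grip 0.244
red [([351.2, 181.6], 24), ([330.1, 192.1], 30), ([306.9, 208.9], 32)]
pin 1 up [307.4 203.8] home [307.2 209.4]
pin 2 up [330.4 192.5] home [329.9 198. ]
pin 3 up [351.5 182.1] home [350.8 187.5]
orange [([308.5, 163.3], [301, 159, 16, 10, 128]), ([167.8, 212.7], [156, 196, 24, 31, 551])]
level [309.3 163.3]
level [308.2 185.9]
```

{"api": "drive_tool", "payload": {"steps": "0.001 0.02 0 0;0.003 0.05 0 0;0.005 0.08 0 0;0.0055 0.0955 0 0;0.0055 0.0955 0 0;0.0055 0.0955 0 0"}}

```text
t: 34.9
position: [0.4403, 0.0943, 0.3211]
tool_rot: [-0.002, 0.998, 0.061, -0.0]
contact_force: [0.2, 0.1, -2.5]
grip_width: 0.245
```

{"api": "drive_tool", "payload": {"steps": "0 0 -0.03 0;0 0 -0.052 0;0 0 -0.061 0;0 0 -0.067 0;0 0 -0.073 0;0 0 -0.078 0;0 0 -0.082 0;0 0 -0.084 0"}}

```text
t: 35.7
position: [0.4406, 0.0942, 0.2384]
tool_rot: [-0.002, 0.998, 0.061, 0.0]
contact_force: [-15.2, -3.2, 23.9]
grip_width: 0.247
```

{"api": "drive_tool", "payload": {"steps": "0 0 0.02 0;0 0 0.06 0;0 0 0.08 0;0 0 0.08 0"}}

```text
t: 36.1
position: [0.4411, 0.0942, 0.3212]
tool_rot: [-0.002, 0.998, 0.061, 0.003]
contact_force: [0.6, -0.6, -2.9]
grip_width: 0.249
```

Run:
```python
from h import *
st();reds('r3')
o=telemetry.get_obs();q=o['tool_rot'];M=Ro.from_quat([*q[1:],q[0]]).as_matrix();mallet('r3',o['position']+M[:,2]*.1547)
```

```text
t 36.1 pos [0.4411 0.0942 0.3212] grasp [0.4421 0.0949 0.1665] tilt [0.0066 0.0046] yaw 6.94 F [ 0.6 -0.6 -2.9] grip 0.249
red [([351.2, 181.7], 25), ([329.6, 197.6], 26), ([306.9, 208.9], 32)]
pin 1 up [307.4 203.8] home [307.2 209.4]
pin 2 up [330.4 192.5] home [329.9 198. ]
pin 3 up [351.5 182.1] home [350.8 187.5]
orange [([332.2, 152.4], [325, 148, 16, 9, 105]), ([167.8, 212.7], [156, 196, 24, 31, 549])]
level [333.5 153.8]
level [331.7 175.7]
```

{"api": "drive_tool", "payload": {"steps": "0.001 0.02 0 0;0.003 0.05 0 0;0.005 0.08 0 0;0.0065 0.095 0 0;0.0065 0.095 0 0;0.0065 0.095 0 0"}}

```text
t: 36.75
position: [0.4471, 0.1888, 0.3184]
tool_rot: [-0.002, 0.998, 0.061, 0.001]
contact_force: [-0.9, 0.0, -2.8]
grip_width: 0.246
```

{"api": "drive_tool", "payload": {"steps": "0 0 -0.03 0;0 0 -0.052 0;0 0 -0.06 0;0 0 -0.066 0;0 0 -0.071 0;0 0 -0.076 0;0 0 -0.08 0;0 0 -0.082 0"}}

```text
t: 37.55
position: [0.4472, 0.1887, 0.2375]
tool_rot: [-0.002, 0.998, 0.061, 0.002]
contact_force: [-15.8, -6.7, 25.1]
grip_width: 0.247
```

{"api": "drive_tool", "payload": {"steps": "0 0 0.02 0;0 0 0.06 0;0 0 0.08 0;0 0 0.08 0"}}

```text
t: 37.95
position: [0.4477, 0.1888, 0.3202]
tool_rot: [-0.003, 0.998, 0.061, 0.005]
contact_force: [-0.0, 0.9, -2.5]
grip_width: 0.249
```

Run:
```python
from h import *
st();reds('r4')
o=telemetry.get_obs();q=o['tool_rot'];M=Ro.from_quat([*q[1:],q[0]]).as_matrix();mallet('r4',o['position']+M[:,2]*.1547)
```

```text
t 37.95 pos [0.4477 0.1888 0.3202] grasp [0.449  0.1897 0.1656] tilt [0.0088 0.0056] yaw 6.97 F [-0.   0.9 -2.5] grip 0.249
red [([350.5, 187.1], 28), ([329.8, 197.5], 26), ([306.9, 208.9], 32)]
pin 1 up [307.4 203.8] home [307.2 209.4]
pin 2 up [330.4 192.5] home [329.9 198. ]
pin 3 up [351.5 182.1] home [350.8 187.5]
orange [([354.3, 142.8], [347, 139, 15, 9, 100]), ([167.7, 212.7], [156, 196, 24, 31, 545])]
level [355.7 144.8]
level [353.2 166. ]
```

{"api": "drive_tool", "payload": {"steps": "0.004 -0.02 0.01 0;0.012 -0.06 0.02 0;0.02 -0.105 0.02 0;0.03 -0.15 0.02 0;0.038 -0.195 0.02 0;0.047 -0.24 0.02 0;0.056 -0.285 0.02 0;0.065 -0.33 0.02 0"}}

```text
t: 38.8
position: [0.5122, -0.1432, 0.3363]
tool_rot: [-0.003, 0.998, 0.061, 0.002]
contact_force: [1.0, 0.5, -2.2]
grip_width: 0.249
```

{"api": "drive_tool", "payload": {"steps": "0.005 -0.03 0 0;0.007 -0.037 -0.02 0;0.007 -0.037 -0.05 0;0.007 -0.037 -0.06 0;0.007 -0.037 -0.06 0"}}

```text
t: 39.3
position: [0.5189, -0.18, 0.2741]
tool_rot: [-0.004, 0.998, 0.061, 0.0]
contact_force: [-0.1, 0.3, -2.7]
grip_width: 0.245
```

Run:
```python
from h import *
st();snap('scene','r5')
o=telemetry.get_obs();q=o['tool_rot'];M=Ro.from_quat([*q[1:],q[0]]).as_matrix();mallet('r5',o['position']+M[:,2]*.1547)
```

```text
t 39.3 pos [ 0.5189 -0.18    0.2741] grasp [ 0.5189 -0.1789  0.1194] tilt [-0.      0.0071] yaw 6.97 F [-0.1  0.3 -2.7] grip 0.245
orange [([167.8, 212.7], [156, 196, 24, 31, 551]), ([281.9, 216.5], [273, 211, 19, 12, 167])]
level [284.  217.5]
level [283.8 240.6]
```

{"api": "drive_tool", "payload": {"steps": "0.002 0.002 -0.02 0;0.002 0.002 -0.04 0;0.002 0.002 -0.055 0;0.002 0.002 -0.062 0;0.002 0.002 -0.067 0;0.002 0.002 -0.071 0;0.002 0.002 -0.071 0"}}

```text
t: 40.05
position: [0.5215, -0.1781, 0.2053]
tool_rot: [-0.003, 0.998, 0.061, 0.002]
contact_force: [1.7, 0.2, 1.7]
grip_width: 0.244
```

Run:
```python
from h import *
st();snap('scene','r6')
o=telemetry.get_obs();q=o['tool_rot'];M=Ro.from_quat([*q[1:],q[0]]).as_matrix();mallet('r6',o['position']+M[:,2]*.1547)
print('start picture:');mallet('scene0',[.5207,-.1769,.0485])
```

```text
t 40.05 pos [ 0.5215 -0.1781  0.2053] grasp [ 0.5221 -0.1773  0.0506] tilt [0.0036 0.0054] yaw 6.99 F [1.7 0.2 1.7] grip 0.244
orange [([168.1, 213.0], [156, 196, 24, 31, 529]), ([284.0, 240.4], [275, 234, 18, 14, 175]), ([284.0, 263.7], [276, 259, 17, 8, 52])]
level [285.  240.2]
level [284.9 261.6]
start picture:
orange [([168.2, 213.1], [156, 196, 24, 31, 517]), ([283.4, 241.9], [275, 236, 18, 13, 189]), ([283.5, 265.1], [275, 261, 18, 7, 45])]
level [284.8 240.6]
level [284.6 261.9]
```

{"api": "drive_tool", "payload": {"steps": "0 0 -0.002 0;0 0 -0.004 0;0 0 -0.004 0"}}

```text
t: 40.4
position: [0.5217, -0.1781, 0.2022]
tool_rot: [-0.002, 0.998, 0.061, 0.002]
contact_force: [-1.1, 2.9, 9.8]
grip_width: 0.246
```

{"api": "drive_tool", "payload": {"steps": "0 0 0 0;0 0 0 0;0 0 0 0;0 0 0 0;0 0 0 0", "hand": 0.0854}}

```text
t: 40.9
position: [0.5217, -0.1781, 0.2021]
tool_rot: [-0.002, 0.998, 0.061, 0.002]
contact_force: [0.7, -0.3, -0.1]
grip_width: 1.0
```

{"api": "drive_tool", "payload": {"steps": "0 0 0.03 0;0 0 0.08 0;0 0 0.13 0;0 0 0.18 0;0 0 0.2 0;0 0 0.2 0;0 0 0.2 0"}}

```text
t: 41.6
position: [0.5215, -0.1781, 0.4015]
tool_rot: [-0.003, 0.998, 0.061, 0.002]
contact_force: [0.4, 0.2, -1.2]
grip_width: 0.999
```

Run:
```python
from h import *
st();snap('scene','r7');mallet('r7',[.5207,-.1769,.0485])
ci=camera_info('wrist');snap('wrist','w19')
im=cv2.cvtColor(cv2.imread('pics/w19_raw.png'),cv2.COLOR_BGR2HSV);m=cv2.inRange(im,(5,180,90),(16,255,255))
N,_,s,c=cv2.connectedComponentsWithStats(m)
for i in range(1,N):
    if s[i,4]>400: print(c[i],s[i],ray(ci,*c[i],.082))
```

```text
t 41.6 pos [ 0.5215 -0.1781  0.4015] grasp [ 0.5221 -0.1772  0.2468] tilt [0.004  0.0054] yaw 6.99 F [ 0.4  0.2 -1.2] grip 0.999
orange [([167.7, 212.7], [156, 196, 24, 31, 551]), ([284.5, 241.7], [276, 235, 18, 14, 187]), ([284.0, 264.8], [276, 261, 17, 7, 47])]
level [284.8 240.6]
level [284.6 261.9]
[278.37813073 140.62797801] [ 256  118   45   46 1637] [ 0.57310697 -0.17074629  0.082     ]
[263.65506424 304.72811473] [ 213  265  105   79 6694] [ 0.38128304 -0.17683904  0.082     ]
```

{"api": "drive_tool", "payload": {"steps": "-0.002 0.048 0 0;-0.006 0.096 0 3;-0.01 0.144 0 6;-0.015 0.192 0 9;-0.02 0.24 0 12;-0.025 0.288 0 15;-0.03 0.336 0 18;-0.035 0.384 0 20", "hand": 0}}

```text
t: 42.5
position: [0.486, 0.2078, 0.3992]
tool_rot: [-0.003, 0.972, 0.234, -0.0]
contact_force: [0.2, 0.3, -0.3]
grip_width: -0.001
```

{"api": "drive_tool", "payload": {"steps": "-0.005 0.048 -0.02 0;-0.01 0.096 -0.04 0;-0.014 0.144 -0.06 0;-0.018 0.18 -0.08 0;-0.019 0.197 -0.1 0;-0.019 0.197 -0.1 0;-0.019 0.197 -0.1 0"}}

```text
t: 43.2
position: [0.4669, 0.4047, 0.298]
tool_rot: [-0.003, 0.972, 0.235, -0.001]
contact_force: [-0.3, -0.3, 0.3]
grip_width: -0.002
```

Run:
```python
from h import *
st()
import pickle
for n in('w2','w13','w16'):
    ci=pickle.load(open(n+'.pkl','rb'))
    for nm,lo,hi in(('green',(50,120,60),(75,255,255)),):
        im=cv2.cvtColor(cv2.imread(f'pics/{n}_raw.png'),cv2.COLOR_BGR2HSV);m=cv2.inRange(im,lo,hi)
        N,_,s,c=cv2.connectedComponentsWithStats(m)
        print(n,[(c[i].round(1),s[i].tolist(),ray(ci,*c[i],.063).round(4)) for i in range(1,N) if s[i,4]>150 and c[i][0]<100])
```

```text
t 43.2 pos [0.4669 0.4047 0.298 ] grasp [0.4663 0.4053 0.1433] tilt [-0.004   0.0042] yaw 27.13 F [-0.3 -0.3  0.3] grip -0.002
w2 [(array([ 42.9, 270. ]), [30, 259, 27, 23, 493], array([0.4684, 0.4055, 0.063 ]))]
w13 [(array([ 50.9, 289.4]), [37, 278, 29, 24, 533], array([0.4683, 0.4055, 0.063 ]))]
w16 [(array([ 37.7, 294.3]), [24, 283, 29, 24, 526], array([0.4684, 0.4054, 0.063 ]))]
```

{"api": "drive_tool", "payload": {"steps": "0.002 -0.001 -0.02 0;0.002 -0.001 -0.045 0;0.002 -0.001 -0.056 0;0.002 -0.001 -0.062 0;0.002 -0.001 -0.064 0;0.002 -0.001 -0.064 0"}}

```text
t: 43.8
position: [0.4693, 0.4035, 0.2351]
tool_rot: [-0.003, 0.972, 0.234, -0.001]
contact_force: [-0.6, -3.0, 5.1]
grip_width: 0.001
```

{"api": "drive_tool", "payload": {"steps": "0 0 -0.002 0;0 0 -0.004 0;0 0 -0.004 0"}}

```text
t: 44.1
position: [0.4694, 0.4037, 0.2341]
tool_rot: [-0.003, 0.972, 0.234, 0.0]
contact_force: [-9.4, -9.6, 25.0]
grip_width: -0.001
```

{"api": "drive_tool", "payload": {"steps": "0 0 -0.002 0;0 0 -0.002 0;0 0 -0.002 0;0 0 -0.002 0;0 0 -0.002 0;0 0 -0.002 0;0 0 -0.002 0;0 0 -0.002 0"}}

```text
t: 44.9
position: [0.4695, 0.4038, 0.2343]
tool_rot: [-0.003, 0.972, 0.235, 0.001]
contact_force: [-6.8, -7.3, 17.1]
grip_width: -0.001
```

{"api": "drive_tool", "payload": {"steps": "0 0 -0.001 0;0 0 -0.001 0;0 0 -0.001 0;0 0 -0.001 0;0 0 -0.001 0;0 0 -0.001 0;0 0 -0.001 0;0 0 -0.001 0"}}

```text
t: 45.7
position: [0.4696, 0.404, 0.2344]
tool_rot: [-0.004, 0.972, 0.235, 0.002]
contact_force: [-2.7, -3.9, 7.9]
grip_width: -0.003
```

{"api": "drive_tool", "payload": {"steps": "0 0 -0.001 0;0 0 -0.001 0;0 0 -0.001 0;0 0 -0.001 0;0 0 -0.001 0;0 0 -0.001 0;0 0 -0.001 0;0 0 -0.001 0"}}

```text
t: 46.5
position: [0.4696, 0.4041, 0.2345]
tool_rot: [-0.004, 0.972, 0.235, 0.002]
contact_force: [-2.2, -2.8, 6.2]
grip_width: -0.0
```

{"api": "drive_tool", "payload": {"steps": "0 0 -0.001 0;0 0 -0.001 0;0 0 -0.001 0;0 0 -0.001 0;0 0 -0.001 0;0 0 -0.001 0;0 0 -0.001 0;0 0 -0.001 0"}}

```text
t: 47.3
position: [0.4697, 0.4042, 0.2345]
tool_rot: [-0.004, 0.972, 0.235, 0.003]
contact_force: [-2.7, -4.1, 7.0]
grip_width: 0.003
```

{"api": "drive_tool", "payload": {"steps": "0 0 -0.001 0;0 0 -0.001 0;0 0 -0.001 0;0 0 -0.001 0;0 0 -0.001 0;0 0 -0.001 0;0 0 -0.001 0;0 0 -0.001 0"}}

```text
t: 48.1
position: [0.4697, 0.4042, 0.2345]
tool_rot: [-0.004, 0.972, 0.235, 0.003]
contact_force: [-2.5, -4.1, 6.4]
grip_width: 0.0
```

Run:
```python
from h import *
st();cd=camera_info('side');b=camera('side');cv2.imwrite('pics/bd_raw.png',cv2.cvtColor(b,cv2.COLOR_RGB2BGR))
for n in('side0','bd'):
    im=cv2.cvtColor(cv2.imread(f'pics/{n}_raw.png'),cv2.COLOR_BGR2HSV)[325:380,105:165];m=cv2.inRange(im,(50,100,50),(75,255,255));N,_,s,c=cv2.connectedComponentsWithStats(m)
    print(n,[(s[i].tolist(),c[i].round(1)) for i in range(1,N) if s[i,4]>10])
```

```text
t 48.1 pos [0.4697 0.4042 0.2345] grasp [0.4702 0.4057 0.0798] tilt [0.0036 0.0098] yaw 27.15 F [-2.5 -4.1  6.4] grip 0.0
side0 [([19, 17, 16, 16, 197], array([26.7, 24.7]))]
bd [([19, 21, 17, 13, 107], array([27.7, 28.2]))]
```

{"api": "drive_tool", "payload": {"steps": "0 0 0.002 0;0 0 0.002 0;0 0 0.002 0"}}

```text
t: 48.45
position: [0.4698, 0.4043, 0.2369]
tool_rot: [-0.005, 0.972, 0.235, 0.003]
contact_force: [-0.2, 0.3, 3.6]
grip_width: 0.002
```

{"api": "drive_tool", "payload": {"steps": "0 0 0.002 0;0 0 0.002 0;0 0 0.002 0"}}

```text
t: 48.75
position: [0.4698, 0.4044, 0.2389]
tool_rot: [-0.005, 0.972, 0.235, 0.004]
contact_force: [-0.2, 0.2, 2.3]
grip_width: 0.005
```

{"api": "drive_tool", "payload": {"steps": "0 0 0.002 0;0 0 0.002 0;0 0 0.002 0"}}

```text
t: 49.05
position: [0.4697, 0.4044, 0.2407]
tool_rot: [-0.005, 0.972, 0.235, 0.003]
contact_force: [0.6, -0.6, -0.1]
grip_width: -0.001
```

{"api": "drive_tool", "payload": {"steps": "0 0 0.002 0;0 0 0.002 0;0 0 0.002 0"}}

```text
t: 49.35
position: [0.4697, 0.4044, 0.2427]
tool_rot: [-0.005, 0.972, 0.235, 0.003]
contact_force: [-0.3, 0.2, 1.0]
grip_width: 0.002
```

{"api": "drive_tool", "payload": {"steps": "0 0 0.04 0;0 0 0.09 0;0.01 -0.04 0.13 -5;0.03 -0.085 0.16 -10;0.05 -0.13 0.17 -15;0.07 -0.175 0.17 -20;0.09 -0.22 0.17 -25;0.11 -0.265 0.17 -31"}}

```text
t: 50.15
position: [0.5753, 0.1481, 0.4131]
tool_rot: [-0.004, 0.999, -0.035, 0.005]
contact_force: [1.0, 0.6, 0.2]
grip_width: 0.001
```

{"api": "drive_tool", "payload": {"steps": "0.01 -0.04 0 0;0.015 -0.06 0 0;0.015 -0.06 0 0;0.015 -0.06 0 0"}}

```text
t: 50.55
position: [0.5903, 0.0882, 0.413]
tool_rot: [-0.004, 0.999, -0.036, 0.005]
contact_force: [-0.5, 0.4, -0.3]
grip_width: -0.001
```

Run:
```python
from h import *
st();ci=camera_info('wrist');snap('wrist','wF');tops('wF',ci,.072);reds('sF');mallet('sF',[.5207,-.1769,.0485])
im=cv2.cvtColor(cv2.imread('pics/wF_raw.png'),cv2.COLOR_BGR2HSV)
m=cv2.inRange(im,(20,150,90),(30,255,255));N,_,s,c=cv2.connectedComponentsWithStats(m)
print('yellow',[(c[i].round(),s[i].tolist()) for i in range(1,N) if s[i,4]>200])
m=cv2.inRange(im,(50,120,60),(75,255,255));N,_,s,c=cv2.connectedComponentsWithStats(m)
print('green btn',[(c[i].round(1),s[i].tolist(),ray(ci,*c[i],.063).round(4)) for i in range(1,N) if s[i,4]>150 and c[i][0]<120])
for n in('scene0','sF'):
    q=cv2.cvtColor(cv2.imread(f'pics/{n}_raw.png'),cv2.COLOR_BGR2HSV)
    mm=cv2.inRange(q,(105,180,60),(120,255,255))[170:205,285:320];print(n,'tape',cv2.moments(mm)['m10']/cv2.moments(mm)['m00'],cv2.moments(mm)['m01']/cv2.moments(mm)['m00'])
```

```text
t 50.55 pos [0.5903 0.0882 0.413 ] grasp [0.5918 0.0893 0.2583] tilt [0.0097 0.0071] yaw -4.07 F [-0.5  0.4 -0.3] grip -0.001
top px [192. 197.] xy mm 589.9 190.8 size 48.8 46.2 long axis deg -3.9
top px [354. 188.] xy mm 584.8 4.8 size 76.4 54.2 long axis deg -4.0
top px [270. 190.] xy mm 591.1 96.1 size 76.6 46.9 long axis deg -4.0
red [([350.6, 187.1], 27), ([329.6, 197.5], 27), ([306.9, 208.9], 32)]
pin 1 up [307.4 203.8] home [307.2 209.4]
pin 2 up [330.4 192.5] home [329.9 198. ]
pin 3 up [351.5 182.1] home [350.8 187.5]
orange [([167.8, 212.7], [156, 196, 24, 31, 551]), ([284.4, 241.7], [276, 235, 18, 14, 182]), ([284.0, 264.8], [276, 261, 17, 7, 47])]
level [284.8 240.6]
level [284.6 261.9]
yellow [(array([180., 161.]), [168, 131, 24, 57, 933]), (array([365., 162.]), [354, 131, 23, 58, 954]), (array([272., 160.]), [264, 132, 18, 56, 801]), (array([ 56., 280.]), [32, 264, 40, 44, 432])]
green btn [(array([ 43.1, 292.9]), [29, 281, 29, 24, 536], array([0.4685, 0.4053, 0.063 ]))]
scene0 tape 19.11627906976744 18.25
sF tape 19.22222222222222 18.280701754385966
```

```bash
python3 -c "
from h import *
print(ticket.job_done())"
```

```text
the job is handed in; nothing more can be done
None
```

The job is done and handed in after about 50 s of robot time. All three blue modules are in bays 1 to 3. Their turnbuttons are turned across them, and the three pins were knocked home with the mallet. I held the green button down for about 4 s and let it go, and the mallet is back on its rest.

**Last checks:**
- **Pins:** each red top sits about 5.5 px lower than at the start. Full travel should show as about 5.6 px, so they are roughly 19 to 20 mm down.
- **Modules:** all three looked seated flat. The one in bay 3 first caught on the bay's far wall and tilted in the grip, then dropped in when released. It sits about 4 mm off-centre, close to the wall; the limit is 7 mm. The bay 1 and 2 modules are within about 3 mm of centre.
- **Turnbuttons:** all three arms point straight back over their modules. I judged this from the pictures, as there was no angle reading.
- **Button:** the contact force fell to zero over about 6 mm as I let go, so it had gone fully down and sprung back up. The position readings during the hold stayed at the bottom.
- **Mallet:** it is within about 3 mm of where it started, and its top and bottom faces line up as they did then. It had tilted slightly in the grip while striking; setting it down levelled it again.
- **Other things:** only the tape was measured and it had not moved. I did not measure the other bystanders, but nothing was done near them.

**Disagreement:** the estimates of the fixture's position differed by about 2 to 3 mm between camera views. The lowering into bays 1 and 2 was contact-free with a middle value.

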